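# Make up an order on the carrying tray

## Robot

A 6-joint arm with a two-finger parallel gripper is mounted at the origin on the work surface. World frame = base frame: x ahead of the robot, y to its left, z up, the work surface at z = 0. Lengths are in m, angles in rad, forces in N, time in s.
With the tool pointing down it reaches from about 0.375 to 0.975 m from the base axis. Payload 3.8 kg.
Tool frame: the origin (TCP) lies midway between the tips of the shut fingers; the grasp point (between the pads) lies 19 mm behind it; z points along the fingers, y is the line along which they close (so a half turn about z gives the same grasp; the last joint's range is limited). The gripper opens to 85 mm and grips with 20 to 120 N. Pads are 22 mm wide; open, the fingers measure 114 mm over their backs; the gripper's body (76 mm by 85 mm) begins 54 mm behind the grasp point. The pads swing forward as they close: fully open they stand 13 mm farther back than shut.
Start: joints at [-0.037, 0.264, 1.604, -0, 1.274, -0.037], TCP at [0.675, -0, 0.231] pointing down, gripper open.
Joint ranges: [-2.63, 2.63], [-0.94, 2.18], [0.31, 2.57], [-1.31, 4.45], [0, 2.66], [-2.55, 2.55]. Speed limits (rad/s): [2.57, 2.57, 3.14, 3.14, 3.14, 3.14].

## Interface

Orientations are given as a rotation vector (axis times angle).
In Python, from workcell import * gives the robot as it stands. The module is installed in compiled form; this text tells all that it offers.
- The arm moves only by the tool apply_moves, never from a script. Its arguments are lists of equal length, an entry for each row: "fingers": the opening, from 0 (shut) to 1 (fully open); "travel": the shift along the tool's x, y, z normalised to -1 to 1, where 1 is 0.05 m, a list of three; "rotation": the turn, a rotation vector about the tool's x, y, z normalised to -1 to 1, where 1 is 6 degrees, a list of three. In form: {"fingers": [fingers, ...], "travel": [[dx, dy, dz], ...], "rotation": [[ax, ay, az], ...]}. A call has 1 to 12 rows; each row shifts and turns the commanded pose from where the row before left it, along the tool's axes as they then stand; what a row does not reach is not made up. A row lasts 1/10 s, in which the tool goes at most 50 mm and 8.59 degrees, less where a joint would pass 70% of its speed; a pose out of reach is approached as far as the arm can. A call with a number of a shift or a turn outside -1 to 1 is refused whole. A call with a gripper value outside its range is refused whole. The fingers move at their own pace and stop on an object; "newtons" is the grip in N (left out, the last holds). Time passes only in rows, so rows that do not move let the fingers close. It gives the time, the measured TCP pose, the force, the opening and the grip force at its end, in the units of the state.
- read_state(): the state, without advancing time (a new reading comes with each control period).
- read_camera(name): name is "scene" or "side" or "wrist"; returns a dict with "image" (480x640x3 uint8, red, green, blue), "fx", "fy", "cx", "cy" (pixels), "k1" (the pictures are not rectified: a ray, as slopes to the right and down, at radius r is drawn at 1 + k1 r^2 times it, then the intrinsics apply), "extrinsics" (4x4, takes a point from world to camera coordinates). Camera axes: x right, y down, z forward; pixel columns grow to the right and rows downward; lengths in m; the calibration is good to about 2 mm. A picture is of the moment at which its call begins. There is no depth.
- finish_job(): hands the job in; it is judged then, once.
Trained networks look in the newest picture that a camera, given by its name, has taken for a name from the list of things; names that differ only in an ending like _2 or _b are one class to them, and where a whole thing is asked for, a point or a joint stands for the part that bears it (a point fixed in the world has none). Each returns a list of dicts, best first, with "p" (0 to 1); they miss things now and then, are a little off and sometimes report something else, mostly with a low value. They report only what shows in the picture. A call takes as long as a camera call. They do not tell look-alikes from the thing itself.
- regions_of(camera, name): "mask" (480x640 bool, what is visible of it) and "bbox" ([left, top, width, height] in pixels, round what is visible of it).
- tip_of(camera, name): "location" ([column, row] in pixels: a listed point, or the origin of a listed thing).
The state is a dict: "time": time; "q": joint angles; "joint_vel": joint speeds; "joint_torque": joint torques, N m; "tool_pos": TCP position; "tcp_rot": TCP orientation; "wrist_force": force on the tool from outside, world axes, zero at the start; "torque": the same for the moment, N m; "width": opening from 0.0 (shut) to 1.0 (fully open); "grip_force": force on a finger pad.
Only numpy, scipy, OpenCV 4.12 (cv2) and the standard library are available. Lean on these libraries where they do the work, as an engineer would, in place of code of your own. Each camera call takes 0.05 s, during which the arm holds its last target. There are 200 camera calls.

## Task

Make up this order for collection: first slide the empty carrying tray along the bench, without lifting it, until it lies squarely on the cork mat, and let go of it. Then stack all the wooden boxes that are there squarely in one column, centred on the tray's inlaid outline and with their sides parallel to it, the largest at the bottom and each smaller one above, and put the round tins that are there upright into the tray's pockets, one to a pocket. Leave the bowl, the squeeze bottle and the scraper alone; the tray must still lie squarely on the mat when you finish.

Things in the scene. Friction and masses are not known exactly. Their poses are not given: they have to be found in the camera images.
- mat: Thin tan cork sheet, 240 (its x) x 175 mm (its y), let in flush with the dark bench top, so that things slide onto it without a step. Fixed. Origin at its centre, at bench height.
- tray: Loose wooden carrying tray, 220 (its x) x 160 (its y) x 20 mm thick, about 0.9 kg. Origin: centre of its underside. Three square pockets in its top near its -x end, a pale inlaid outline near its +x end, a dark grip rib on each long side. It starts left of the mat; tray and mat both have their -x end towards the robot.
- rib (a point): Centre of the top edge of the tray's rib on its -y side (towards the mat at the start), at x = 0, y = -72 mm, 48 mm above the tray's underside. The rib is 100 mm long (tray x), 10 mm thick (tray y) and stands 28 mm above the tray's top; it can be pinched from above to slide the tray. A like rib stands at y = +72 mm.
- spot (a point): Point on the tray's top surface at the centre of the inlaid outline (80 mm along the tray's x by 119 mm along its y), 55 mm from the tray's centre in +x, 20 mm above its underside.
- pocket0 (a point): Centre of the floor of a square pocket in the tray, 44 x 44 mm, 12 mm deep, with a dark floor (8 mm above the tray's underside), at x = -80, y = -52 mm in the tray's frame. It takes one tin, which then stands 20 mm proud; tins in neighbouring pockets are 14 mm apart, so grip them along the tray's x.
- pocket1 (a point): Centre of the floor of a square pocket in the tray, 44 x 44 mm, 12 mm deep, with a dark floor (8 mm above the tray's underside), at x = -80, y = 0 mm in the tray's frame. It takes one tin, which then stands 20 mm proud; tins in neighbouring pockets are 14 mm apart, so grip them along the tray's x.
- pocket2 (a point): Centre of the floor of a square pocket in the tray, 44 x 44 mm, 12 mm deep, with a dark floor (8 mm above the tray's underside), at x = -80, y = 52 mm in the tray's frame. It takes one tin, which then stands 20 mm proud; tins in neighbouring pockets are 14 mm apart, so grip them along the tray's x.
- box_a: Closed pale wooden box with a fixed lid, 64 x 100 mm, 40 mm high, about 240 g: the largest (first figure along its x, second along its y). Origin: centre of its underside. It starts upright on the bench to the right of the mat. May be absent.
- box_b: Closed pale wooden box with a fixed lid, 56 x 86 mm, 36 mm high, about 170 g: the second largest (first figure along its x, second along its y). Origin: centre of its underside. It starts upright on the bench to the right of the mat. May be absent.
- box_c: Closed pale wooden box with a fixed lid, 48 x 72 mm, 34 mm high, about 120 g: the third largest (first figure along its x, second along its y). Origin: centre of its underside. It starts upright on the bench to the right of the mat. May be absent.
- box_d: Closed pale wooden box with a fixed lid, 40 x 58 mm, 30 mm high, about 80 g: the smallest (first figure along its x, second along its y). Origin: centre of its underside. It starts upright on the bench to the right of the mat. May be absent.
- tin_0: Small round lidded tin, 38 mm in diameter and 32 mm tall, bare metal with a darker lid, about 80 g. Origin: centre of its underside. All tins are alike. It starts upright on the bench at the far left. May be absent.
- tin_1: Small round lidded tin, 38 mm in diameter and 32 mm tall, bare metal with a darker lid, about 80 g. Origin: centre of its underside. All tins are alike. It starts upright on the bench at the far left. May be absent.
- tin_2: Small round lidded tin, 38 mm in diameter and 32 mm tall, bare metal with a darker lid, about 80 g. Origin: centre of its underside. All tins are alike. It starts upright on the bench at the far left. May be absent.
- bowl: White ceramic bowl, 110 mm across, 55 mm high, standing beyond the work: a bystander. Origin: centre of its underside.
- squeeze_bottle: White squeeze bottle with a red nozzle, 56 mm in diameter, 165 mm tall, standing beyond the work: a bystander. Origin: centre of its underside.
- scraper: Scraper with a wooden handle lying beyond the boxes on the right: a bystander. Origin at the underside of the tool.
Things that resemble listed ones, but are neither listed nor needed, are in the scene too. What is shaped like the box_c but purple or turquoise is not meant.

How it is judged:
By the outcome, as a careful person would: the job done as asked, in the order asked, and still so for the second after the job is handed in, with the robot touching nothing.
Of box_a, box_b, box_c, box_d only 3 to 4 are there at a start; the rules pass over those that are not, and their reading is None.
Of tin_0, tin_1, tin_2 only 2 to 3 are there at a start; the rules pass over those that are not, and their reading is None.
At some moment in a run one of box_a, tin_0, tin_1, tin_2 may be knocked a few centimetres aside while the robot is not near it.
It also fails if it takes over 210 s, if anything falls off the work surface, if the arm or the gripper's body presses on something with over 40 N, if the wrist force passes 120 N, or if a joint passes its speed limit or range.

## Working session

There is one attempt and no reset: what is moved stays moved. The work goes in short steps, Python scripts to look and compute and a tool call to move; the robot and the scene stay as the last step left them, time stands still between calls to the robot, and variables do not carry over. Pictures are saved under pics/ and viewed, at most 14 in all, crops included, and the job is handed in when it is done.

Besides the shell and the picture viewer there is one more tool, called after "Request:" as a command line: name --argument value ..., lists and objects as JSON in quotes. apply_moves: Moves the arm, as the interface text tells. Scaled input: -1 to 1 covers 0.05 m each way for a shift and 6 degrees each way for a turn. Its arguments: {"type":"object","properties":{"fingers":{"type":"array","items":{"type":"number"}},"travel":{"type":"array","items":{"type":"array","items":{"type":"number"}}},"rotation":{"type":"array","items":{"type":"array","items":{"type":"number"}}},"newtons":{"type":"number"}},"required":["fingers","travel","rotation"]}

```bash
mkdir -p pics; cat > h.py <<'E'
import numpy as np, cv2
from workcell import *
from scipy.spatial.transform import Rotation as R
def cam(n):
    c=read_camera(n); c['K']=np.array([[c['fx'],0,c['cx']],[0,c['fy'],c['cy']],[0,0,1.]]); c['d']=np.array([c['k1'],0,0,0,0.]); return c
def save(c,f,crop=None,s=1):
    im=c['image'][:,:,::-1]
    if crop: x,y,w,h=crop; im=im[y:y+h,x:x+w]
    cv2.imwrite('pics/'+f,cv2.resize(im,None,fx=s,fy=s))
def unproj(c,px,z):
    p=cv2.undistortPoints(np.array(px,float).reshape(-1,1,2),c['K'],c['d']).reshape(-1,2)
    E=np.array(c['extrinsics']);Rm,t=E[:3,:3],E[:3,3]; o=-Rm.T@t
    d=np.c_[p,np.ones(len(p))]@Rm
    return o+d*((z-o[2])/d[:,2])[:,None]
def proj(c,P):
    E=np.array(c['extrinsics'])
    return cv2.projectPoints(np.array(P,float).reshape(-1,3),cv2.Rodrigues(E[:3,:3])[0],E[:3,3],c['K'],c['d'])[0].reshape(-1,2)
E
python3 - <<'E'
from h import *
np.set_printoptions(precision=3,suppress=True)
for n in ['scene','side','wrist']:
    c=cam(n); save(c,n+'0.png'); E=np.array(c['extrinsics']); print(n,-E[:3,:3].T@E[:3,3],c['fx'],c['k1'])
    for o in ['tray','mat','rib','spot','pocket0','box_a','tin_0']:
        for r in tip_of(n,o)[:5]: print(o,np.round(r['location']),round(r['p'],2),unproj(c,r['location'],{'rib':.048,'spot':.02,'pocket0':.008}.get(o,0))[0])
s=read_state();print(s)
E
```

```text
scene [1.078 0.372 0.995] 456.3285769860932 -0.0578348369459754
tray [390. 269.] 0.98 [0.528 0.233 0.   ]
mat [316. 242.] 0.85 [ 0.558  0.037 -0.   ]
rib [365. 248.] 0.92 [0.535 0.161 0.048]
spot [387. 286.] 0.83 [0.583 0.25  0.02 ]
pocket0 [380. 236.] 0.83 [0.46  0.168 0.008]
pocket0 [399. 238.] 0.69 [0.441 0.212 0.008]
pocket0 [416. 244.] 0.69 [0.432 0.257 0.008]
box_a [219. 153.] 0.86 [ 0.451 -0.371  0.   ]
box_a [463. 314.] 0.69 [ 0.542  0.435 -0.   ]
box_a [228. 218.] 0.6 [ 0.619 -0.204  0.   ]
box_a [293. 152.] 0.57 [ 0.333 -0.189  0.   ]
box_a [193. 191.] 0.57 [ 0.6   -0.343  0.   ]
tin_0 [468. 260.] 0.81 [0.399 0.388 0.   ]
tin_0 [460. 318.] 0.58 [0.555 0.433 0.   ]
side [0.168 0.662 0.632] 465.0250996346909 -0.02186937512448529
tray [278. 332.] 0.91 [0.522 0.236 0.   ]
tray [237. 230.] 0.65 [0.776 0.045 0.   ]
tray [290. 284.] 0.62 [0.574 0.125 0.   ]
mat [323. 260.] 0.86 [0.557 0.028 0.   ]
rib [291. 281.] 0.68 [0.545 0.158 0.048]
spot [248. 316.] 0.58 [0.575 0.249 0.02 ]
pocket0 [329. 315.] 0.98 [0.461 0.16  0.008]
pocket0 [309. 361.] 0.69 [0.436 0.264 0.008]
pocket0 [318.
[... 337 characters left out ...]
0.   ]
tin_0 [278. 434.] 0.7 [0.408 0.39  0.   ]
wrist [0.676 0.076 0.373] 428.8113219246319 -0.0985818665435447
box_a [255. 386.] 0.85 [ 0.606 -0.218  0.   ]
box_a [  1. 357.] 0.72 [ 0.323 -0.192  0.   ]
box_a [101. 390.] 0.63 [ 0.435 -0.228  0.   ]
{'time': 1.2, 'q': array([-0.037,  0.264,  1.604,  0.   ,  1.274, -0.037]), 'joint_vel': array([ 0.   , -0.   ,  0.001, -0.001,  0.   ,  0.001]), 'joint_torque': array([ -0.   , -51.508, -36.772,  -0.   ,   0.001,   0.   ]), 'tool_pos': array([0.675, 0.   , 0.231]), 'tcp_rot': array([-2.221, -2.221, -0.   ]), 'wrist_force': array([ 0.655,  0.778, -0.923]), 'torque': array([ 0.004, -0.064,  0.035]), 'grip_force': 0.0, 'width': 0.9962527398824811}
```

View pics/scene0.png

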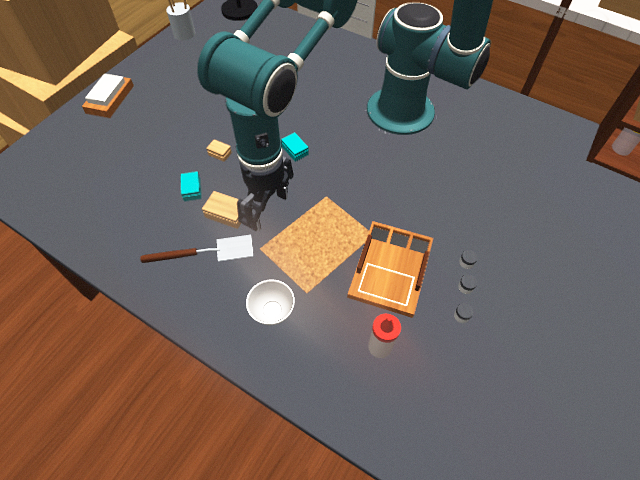

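View pics/side0.png

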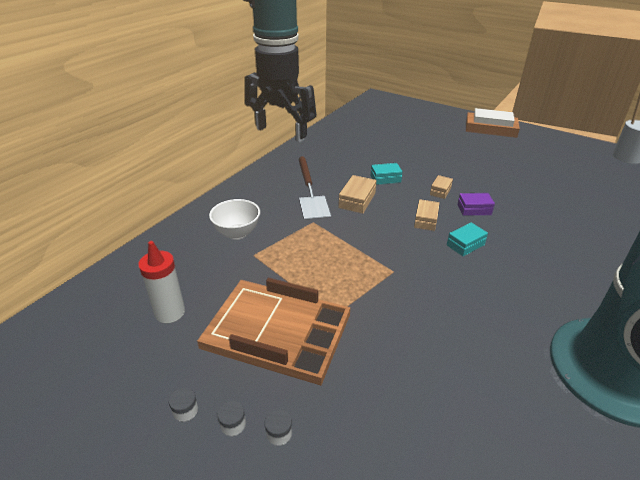

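View pics/wrist0.png

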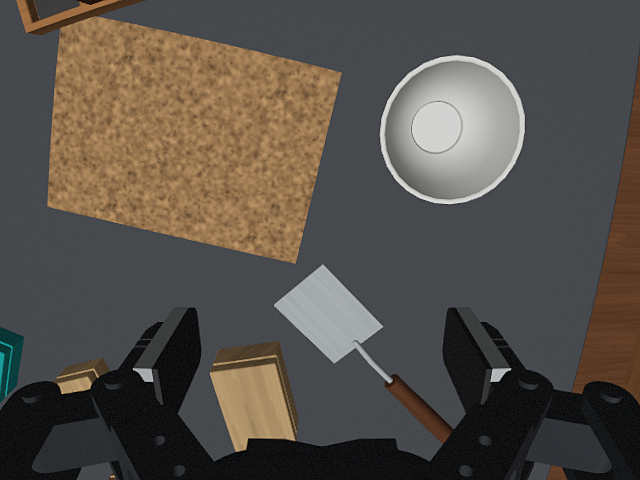

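Wrist view: the mat spans (62,20)-(296,263), with a tray corner at the top left and the large pale box at (255,390). In the side view the tins are at (183,405), (232,418) and (278,428). The pale boxes are at (357,194), (427,213) and (441,186).

Box look-alikes in the side view: turquoise (387,173) and (467,238), purple (476,204). These are rejected by colour. Next I measure the mat and move over the tray.

```bash
cat >> h.py <<'E'
np.set_printoptions(precision=4,suppress=True)
def comp(m,seed):
    n,l,st,ce=cv2.connectedComponentsWithStats(m.astype(np.uint8))
    return l==l[int(seed[1]),int(seed[0])]
def rect(c,m,z):
    k=max(cv2.findContours(m.astype(np.uint8),cv2.RETR_EXTERNAL,cv2.CHAIN_APPROX_NONE)[0],key=len).reshape(-1,2)
    p=unproj(c,k,z)[:,:2]
    (x,y),(w,h),a=cv2.minAreaRect((p*1000).astype(np.float32))
    return x/1000,y/1000,w,h,a
E
python3 - <<'E'
from h import *
c=cam('wrist'); im=c['image']; hsv=cv2.cvtColor(im,cv2.COLOR_RGB2HSV)
m=(hsv[...,1]>70)&(hsv[...,0]<30)
m=cv2.morphologyEx(m.astype(np.uint8),cv2.MORPH_CLOSE,np.ones((5,5)))
print(rect(c,comp(m,(190,140)),0))
E
```

```text
(0.5363400268554688, 0.05076731872558594, 195.4945526123047, 284.2431640625, 76.46208953857422)
```

Request:
apply_moves --fingers '[1,1,1,1,1,1]' --travel '[[0.8,-0.75,0],[0.8,-0.75,0],[0.8,-0.75,0],[0.6,-0.6,0],[0,0,0],[0,0,0]]' --rotation '[[0,0,0],[0,0,0],[0,0,0],[0,0,0],[0,0,0],[0,0,0]]'

```text
time: 1.85
tool_pos: [0.5421, 0.1401, 0.2318]
tcp_rot: [2.218, 2.223, 0.001]
wrist_force: [0.8, -0.4, -0.0]
width: 1.002
grip_force: 0.0
```

```bash
python3 - <<'E'
from h import *
c=cam('wrist'); save(c,'w1.png'); im=c['image']; hsv=cv2.cvtColor(im,cv2.COLOR_RGB2HSV)
for n in ['mat','tray','tin_0']:
    for r in regions_of('wrist',n)[:4]:
        m=r['mask']; print(n,round(r['p'],2),r['bbox'],rect(c,m,{'mat':0,'tray':.02,'tin_0':.032}[n]))
for n,z in [('tray',0),('mat',0),('spot',.02),('pocket0',.008),('rib',.048),('tin_0',0)]:
    for r in tip_of('wrist',n)[:3]: print(n,r['location'],round(r['p'],2),unproj(c,r['location'],z)[0])
w=(hsv[...,2]>170)&(hsv[...,1]<80)
n,l,st,ce=cv2.connectedComponentsWithStats(w.astype(np.uint8))
for i in range(1,n):
    if st[i,4]>200: print(st[i],rect(c,l==i,.02))
E
```

```text
mat 0.87 [199.6, 183.0, 279.7, 197.7] (0.5548794555664063, 0.03594140625, 177.3655548095703, 242.7976837158203, 76.24491882324219)
mat 0.56 [398.3, 386.0, 68.1, 64.9] (0.6757403564453125, -0.12413790893554688, 65.59056854248047, 69.29924011230469, 42.05272674560547)
tray 0.74 [201.3, 183.4, 278.5, 199.2] (0.5551174926757813, 0.04577582550048828, 166.85311889648438, 228.2501220703125, 76.27933502197266)
tray 0.63 [139.7, 0.0, 311.7, 196.5] (0.5254686889648438, 0.231875732421875, 221.90286254882812, 162.42758178710938, 12.943885803222656)
tray [302.8, 70.6] 0.78 [0.5278 0.2342 0.    ]
tray [223.1, 157.2] 0.25 [0.4574 0.1622 0.    ]
mat [331.4, 287.7] 0.9 [0.5533 0.0373 0.    ]
spot [366.6, 55.4] 0.78 [0.5784 0.245  0.02  ]
pocket0 [190.2, 31.5] 0.73 [0.4379 0.2652 0.008 ]
pocket0 [206.9, 93.3] 0.68 [0.4487 0.2165 0.008 ]
pocket0 [222.0, 157.0] 0.59 [0.4583 0.1636 0.008 ]
rib [320.8, 162.9] 0.75 [0.5429 0.1647 0.048 ]
[ 302    0  128  141 1535] (0.579726318359375, 0.2408467559814453, 80.72793579101562, 109.94406127929688, 13.061856269836426)
[ 527  242  113  113 6936] (0.7961873168945313, 0.030597831726074217, 115.8342056274414, 120.721923828125, 15.114097595214844)
[ 400  386   65   66 2181] (0.6692312622070312, -0.10709779357910157, 60.81352615356445, 63.961116790771484, 41.94930648803711)
```

View pics/w1.png

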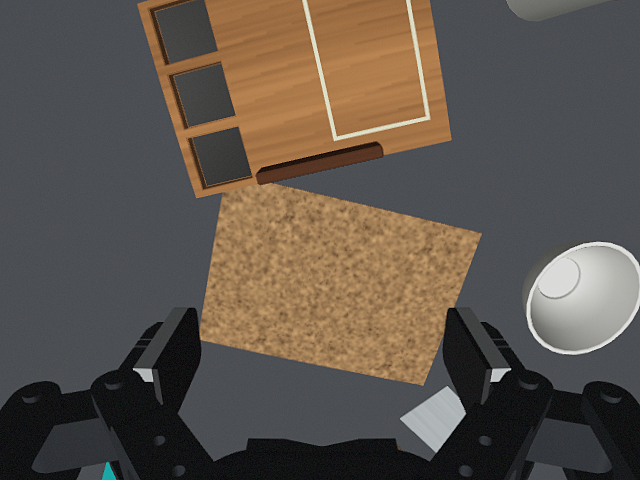

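Tray pocket floors are at (188,30), (204,95) and (220,157), the rib at (320,163), and the outline at (302-430,0-141). The mat is fully seen. Now I fit both poses precisely.

```bash
cat >> h.py <<'E'
from scipy.optimize import least_squares
def fitrect(p,L,W,x0,tol=.003):
    """pose (x,y,yaw) of an LxW rectangle whose boundary passes through points p"""
    def sd(v):
        cs,s=np.cos(v[2]),np.sin(v[2]); d=p-v[:2]
        q=np.abs(np.c_[d@[cs,s],d@[-s,cs]])-[L/2,W/2]
        return np.hypot(*np.maximum(q,0).T)+np.minimum(q.max(1),0)
    r=least_squares(sd,x0,loss='soft_l1',f_scale=tol/3,x_scale=[.01,.01,.1]); e=np.abs(sd(r.x))
    return r.x,np.median(e),np.mean(e<tol)
def contour(m):
    k=max(cv2.findContours(m.astype(np.uint8),cv2.RETR_EXTERNAL,cv2.CHAIN_APPROX_NONE)[0],key=len).reshape(-1,2)
    return k[(k[:,0]>2)&(k[:,0]<637)&(k[:,1]>2)&(k[:,1]<477)]
E
python3 - <<'E'
from h import *
M=[.555,.036,-.24];T=[.5255,.232,.227]
for n in ['wrist','scene','side']:
    c=cam(n); im=c['image']; hsv=cv2.cvtColor(im,cv2.COLOR_RGB2HSV)
    m=(hsv[...,1]>70)&(hsv[...,0]<30)
    k=cv2.findContours(m.astype(np.uint8),cv2.RETR_LIST,cv2.CHAIN_APPROX_NONE)[0]; k=np.concatenate([a for a in k if len(a)>60]).reshape(-1,2)
    k=k[(k[:,0]>2)&(k[:,0]<637)&(k[:,1]>2)&(k[:,1]<477)]
    for z,L,W,x0 in [(0,.24,.175,M),(.02,.22,.16,T)]:
        p=unproj(c,k,z)[:,:2]; cs,s=np.cos(x0[2]),np.sin(x0[2]);d=p-x0[:2]
        q=np.abs(np.c_[d@[cs,s],d@[-s,cs]])-[L/2,W/2]; p=p[np.abs(q.max(1))<.012]
        v,e,f=fitrect(p,L,W,x0); print(n,len(p),v[:2],np.degrees(v[2]),e,f)
E
```

```text
wrist 832 [0.5552 0.0362] -13.562351549773295 0.0003966626938456813 0.90625
wrist 711 [0.5254 0.2328] 13.074415660557039 0.0005373821919257699 0.7651195499296765
scene 229 [0.5554 0.0363] -13.423004885925653 0.0005814526626319177 0.9563318777292577
scene 281 [0.5304 0.2347] 13.261589357532522 0.0018348074957036525 0.6334519572953736
side 261 [0.5542 0.0376] -13.493860330531996 0.0007806843710369271 0.8697318007662835
side 267 [0.5242 0.2325] 14.647108738055843 0.00213772111381616 0.5880149812734082
```

Request:
apply_moves --fingers '[1,1,1,1,1,1,0.6,0.6,0.6,0.6,0.6,0.6]' --travel '[[0.45,0,0],[0,0,0.4],[0,0,0.4],[0,0,0.4],[0,0,0.4],[0,0,0.4],[0,0,0.4],[0,0,0.2],[0,0,0],[0,0,0],[0,0,0],[0,0,0]]' --rotation '[[0,0,0.82],[0,0,1],[0,0,1],[0,0,1],[0,0,1],[0,0,1],[0,0,1],[0,0,1],[0,0,1],[0,0,1],[0,0,1],[0,0,1]]'

```text
time: 3.7
tool_pos: [0.5425, 0.162, 0.1012]
tcp_rot: [3.099, 0.514, -0.0]
wrist_force: [0.2, 0.2, 0.2]
width: 0.598
grip_force: 0.0
```

Request:
apply_moves --fingers '[0.6,0.6,0.6]' --travel '[[0,0,0],[0,0,0],[0,0,0]]' --rotation '[[0,0,1],[0,0,0],[0,0,0]]'

```text
time: 4.0
tool_pos: [0.5425, 0.162, 0.1013]
tcp_rot: [-3.121, -0.362, -0.0]
wrist_force: [0.1, 0.1, -0.2]
width: 0.603
grip_force: 0.0
```

```bash
cat >> h.py <<'E'
def go(x,y,z,yaw,s=None):
    """print what is left to reach TCP x,y,z with tool y at world angle yaw (deg), in tool axes/units"""
    s=s or read_state(); r=R.from_rotvec(s['tcp_rot']); M=r.as_matrix()
    d=M.T@(np.array([x,y,z])-s['tool_pos'])/.05
    a=np.radians(yaw); ty=np.array([np.cos(a),np.sin(a),0]); G=np.c_[np.cross(ty,[0,0,-1]),ty,[0,0,-1]]
    w=R.from_matrix(M.T@G).as_rotvec(degrees=True)/6
    print('pos',s['tool_pos'],'yaw',np.degrees(np.arctan2(M[1,1],M[0,1])),'q6',s['q'][5],'left travel',d,'rot',w)
E
python3 -c "
from h import *
go(.5417,.1627,.026,-76.9)
c=cam('wrist');save(c,'w2.png')"
```

```text
pos [0.5425 0.162  0.1013] yaw -76.77486026479315 q6 1.5861300556710853 left travel [-0.0114 -0.0174  1.5065] rot [-0.0002 -0.0008  0.0209]
```

View pics/w2.png

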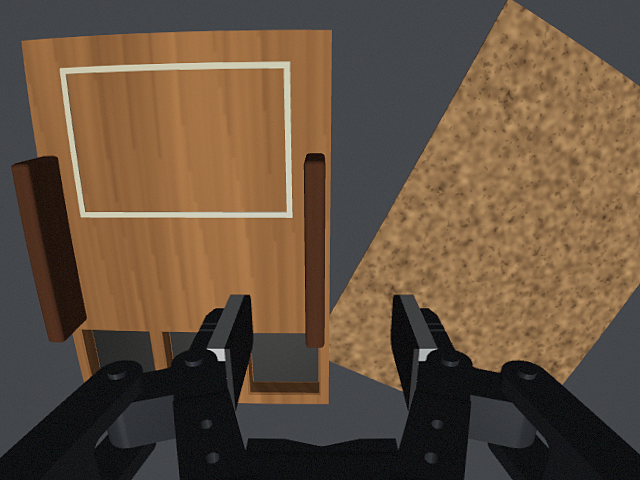

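The rib (col 315) lies centred between the fingers (238 and 405) and vertical in the picture. I descend and pinch.

Request:
apply_moves --fingers '[0.6,0.6,0.6,0.6,0.6,0.0,0.0,0.0,0.0,0.0,0.0,0.0]' --travel '[[0,0,0.4],[0,0,0.4],[0,0,0.4],[0,0,0.3],[0,0,0],[0,0,0],[0,0,0],[0,0,0],[0,0,0],[0,0,0],[0,0,0],[0,0,0]]' --rotation '[[0,0,0],[0,0,0],[0,0,0],[0,0,0],[0,0,0],[0,0,0],[0,0,0],[0,0,0],[0,0,0],[0,0,0],[0,0,0],[0,0,0]]' --newtons 70

```text
time: 5.25
tool_pos: [0.5436, 0.1628, 0.0279]
tcp_rot: [-3.12, -0.358, -0.004]
wrist_force: [-1.5, 4.3, 6.3]
width: 0.097
grip_force: 71.9
```

```bash
python3 -c "
from h import *
a=np.radians(-13.5);r=np.array([.5552,.0362])+.072*np.array([np.sin(a),-np.cos(a)]);print(r)
go(r[0],r[1],.026,-103.5)
s=read_state();print(s['width'],s['grip_force'])"
```

```text
[ 0.5384 -0.0338]
pos [0.5436 0.1628 0.0279] yaw -76.9221738662817 q6 1.5885164377430154 left travel [-0.992   3.8072  0.032 ] rot [-0.0143 -0.0252  4.4296]
0.0969050134735905 71.8592619895935
```

Request:
apply_moves --fingers '[0,0,0,0,0,0,0,0,0,0,0,0]' --travel '[[-0.05,0.2,0],[-0.1,0.37,0],[-0.1,0.37,0],[-0.1,0.37,0],[-0.1,0.37,0],[-0.1,0.37,0],[-0.1,0.37,0],[-0.1,0.37,0],[-0.1,0.37,0],[-0.1,0.37,0],[-0.05,0.2,0],[-0.04,0.08,0]]' --rotation '[[0,0,0],[0,0,0],[0,0,0],[0,0,0],[0,0,0],[0,0,0],[0,0,0],[0,0,0],[0,0,0],[0,0,0],[0,0,0],[0,0,0]]'

```text
time: 6.45
tool_pos: [0.5367, -0.0353, 0.0279]
tcp_rot: [-3.12, -0.354, -0.006]
wrist_force: [1.9, 7.8, 5.0]
width: 0.094
grip_force: 71.7
```

Request:
apply_moves --fingers '[0,0,0,0,0,0,0,0,0,0,0,0]' --travel '[[0,0,0],[0,0,0],[0,0,0],[0,0,0],[0,0,0],[0,0,0],[0,0,0],[0,0,0],[0,0,0],[0,0,0],[0,0,0],[0,0,0]]' --rotation '[[0,0,0.3],[0,0,0.5],[0,0,0.5],[0,0,0.5],[0,0,0.5],[0,0,0.5],[0,0,0.5],[0,0,0.5],[0,0,0.4],[0,0,0.23],[0,0,0],[0,0,0]]'

```text
time: 7.65
tool_pos: [0.5349, -0.0357, 0.0279]
tcp_rot: [3.119, -0.366, -0.0]
wrist_force: [-3.4, 1.7, 11.6]
width: 0.097
grip_force: 72.9
```

```bash
cat >> h.py <<'E'
def edges(c,z,L,W,x0,band=.012):
    hsv=cv2.cvtColor(c['image'],cv2.COLOR_RGB2HSV)
    m=(hsv[...,2]>170)&(hsv[...,1]<80)
    k=cv2.findContours(m.astype(np.uint8),cv2.RETR_LIST,cv2.CHAIN_APPROX_NONE)[0]; k=np.concatenate([a for a in k if len(a)>60]).reshape(-1,2)
    k=k[(k[:,0]>2)&(k[:,0]<637)&(k[:,1]>2)&(k[:,1]<477)]
    p=unproj(c,k,z)[:,:2]; cs,s=np.cos(x0[2]),np.sin(x0[2]);d=p-x0[:2]
    q=np.abs(np.c_[d@[cs,s],d@[-s,cs]])-[L/2,W/2]; p=p[np.abs(q.max(1))<band]
    v,e,f=fitrect(p,L,W,x0); return v,len(p),e,f
def tray(names=('wrist','scene','side'),x0=(.5552,.0362,np.radians(-13.5))):
    "tray pose from the pale outline (outer edge taken 80x119)"
    for n in names:
        c=cam(n); a=x0[2]; s0=[x0[0]+.055*np.cos(a),x0[1]+.055*np.sin(a),a]
        try: v,k,e,f=edges(c,.02,.08,.119,s0)
        except Exception as ex: print(n,ex); continue
        print(n,'tray',v[:2]-.055*np.array([np.cos(v[2]),np.sin(v[2])]),np.degrees(v[2]),k,e,f)
E
python3 -c "
from h import *
go(.5384,-.0338,.026,-103.5)
tray()
c=cam('wrist');save(c,'w3.png')
for r in tip_of('wrist','spot')[:1]: print(unproj(c,r['location'],.02))
"
```

```text
pos [ 0.5349 -0.0357  0.0279] yaw -103.3738565859463 q6 1.692685562157967 left travel [ 0.0605 -0.0527  0.037 ] rot [ 0.0095 -0.0006  0.021 ]
wrist tray [0.5494 0.0346] -12.7798204892287 1538 0.0013673607939656864 0.9382314694408322
scene tray [0.5492 0.0334] -12.5284571955033 204 0.0013925296106580727 0.8137254901960784
side tray [0.5481 0.0355] -12.517880787466288 209 0.0013998802986627187 0.8851674641148325
[[0.6028 0.0201 0.02  ]]
```

View pics/w3.png

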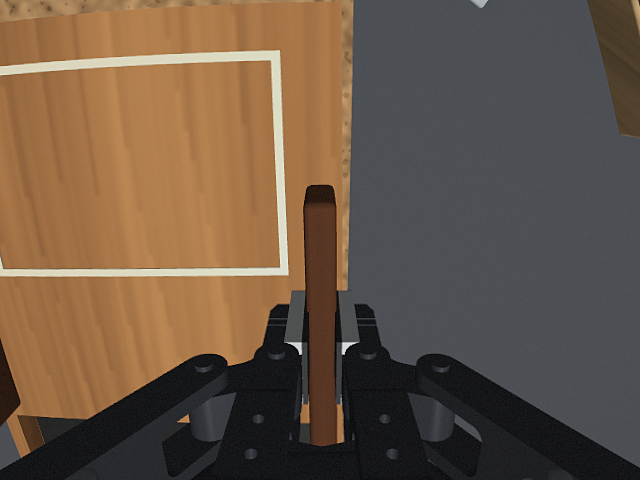

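Request:
apply_moves --fingers '[0,0,0,0,0,0]' --travel '[[0.02,0,0],[0.04,-0.03,0],[0.03,-0.03,0],[0,0,0],[0,0,0],[0,0,0]]' --rotation '[[0,0,0.05],[0,0,0.07],[0,0,0.05],[0,0,0],[0,0,0],[0,0,0]]'

```text
time: 8.5
tool_pos: [0.5386, -0.0344, 0.0279]
tcp_rot: [3.115, -0.392, -0.004]
wrist_force: [-8.7, -2.2, 15.1]
width: 0.1
grip_force: 73.6
```

```bash
python3 -c "
from h import *
go(.5384,-.0338,.026,-103.5)
tray()
"
```

```text
pos [ 0.5386 -0.0344  0.0279] yaw -104.35021889737305 q6 1.7146766855707116 left travel [-0.0067 -0.0108  0.0371] rot [ 0.0244  0.0231 -0.1417]
wrist tray [0.5543 0.0357] -13.666707969746522 1538 0.0013702802932937796 0.9304291287386216
scene tray [0.554  0.0347] -13.556889291339699 203 0.0013344964204313747 0.8029556650246306
side tray [0.553  0.0367] -13.403376539410074 212 0.001393794563983912 0.8773584905660378
```

Request:
apply_moves --fingers '[0.6,0.6,0.6,0.6,0.6,0.6,0.6,0.8,0.9,1,1,1]' --travel '[[0,0,0],[0,0,0],[0,0,0],[0,0,-0.5],[0,0,-1],[0,0,-1],[0,0,-1],[0,0.95,-1],[0.2,0.95,-0.5],[0.2,0.95,0],[0.2,0.95,0],[0.2,0.95,0]]' --rotation '[[0,0,0],[0,0,0],[0,0,0],[0,0,0],[0,0,0],[0,0,0],[0,0,0],[0,0,0],[0,0,0],[0,0,0],[0,0,0],[0,0,0]]'

```text
time: 9.85
tool_pos: [0.5225, -0.2587, 0.2608]
tcp_rot: [3.116, -0.397, 0.002]
wrist_force: [0.3, 0.2, 0.3]
width: 1.001
grip_force: 0.0
```

Request:
apply_moves --fingers '[1,1,1,1,1,1,1,1,1,1,1,1]' --travel '[[0,0.95,0],[0,0,0],[0,0,0],[0,0,0],[0,0,0],[0,0,0],[0,0,0],[0,0,0],[0,0,0],[0,0,0],[0,0,0],[0,0,0]]' --rotation '[[0,0,0],[0,0,-1],[0,0,-1],[0,0,-1],[0,0,-1],[0,0,-1],[0,0,-1],[0,0,-1],[0,0,-1],[0,0,-1],[0,0,-1],[0,0,-1]]'

```text
time: 11.05
tool_pos: [0.5106, -0.3028, 0.2599]
tcp_rot: [-2.827, -1.37, 0.001]
wrist_force: [-0.6, -0.1, 0.3]
width: 1.003
grip_force: 0.0
```

Request:
apply_moves --fingers '[1,1,1,1,1,1]' --travel '[[0,0,0],[0,0,0],[0,0,0],[0,0,0],[0,0,0],[0,0,0]]' --rotation '[[0,0,-1],[0,0,-1],[0,0,-1],[0,0,-1],[0,0,0],[0,0,0]]'

```text
time: 11.65
tool_pos: [0.5106, -0.3028, 0.2601]
tcp_rot: [-2.486, -1.92, 0.0]
wrist_force: [-0.8, 0.4, -0.4]
width: 1.002
grip_force: 0.0
```

```bash
python3 -c "
from h import *
go(.51,-.32,.28,-13.5)
tray(['scene','side'])
c=cam('wrist');save(c,'w4.png')
for r in regions_of('wrist','box_a')[:8]: print(r['bbox'],round(r['p'],2),rect(c,r['mask'],.035))
"
```

```text
pos [ 0.5106 -0.3028  0.2601] yaw -14.660715327114636 q6 -0.321210682417465 left travel [-0.3367  0.0749 -0.3984] rot [-0.0043 -0.0007 -0.1935]
scene tray [0.5541 0.0347] -13.507307175326357 204 0.0013930552399132531 0.8235294117647058
side tray [0.5532 0.0367] -13.444832290007932 209 0.0013884634365606482 0.8708133971291866
[124.7, 207.5, 88.7, 91.1] 0.98 (0.3569085693359375, -0.329686279296875, 85.4856185913086, 48.054664611816406, 34.814762115478516)
[245.7, 221.5, 63.1, 71.9] 0.91 (0.45358053588867187, -0.3627520751953125, 44.921810150146484, 63.8647575378418, 4.402196884155273)
[350.7, 1.0, 118.4, 125.4] 0.85 (0.6085853881835938, -0.2156087646484375, 70.83621215820312, 102.70780181884766, 9.354290008544922)
[49.6, 69.3, 71.0, 83.7] 0.85 (0.3314302978515625, -0.18979330444335937, 72.44607543945312, 61.05082702636719, 66.53764343261719)
[162.9, 68.9, 95.5, 102.1] 0.82 (0.43572958374023435, -0.2257672119140625, 54.587520599365234, 72.4404296875, 16.051536560058594)
[377.2, 159.8, 92.8, 93.1] 0.66 (0.5938712768554687, -0.3448792724609375, 73.30560302734375, 56.82456970214844, 42.83062744140625)
```

View pics/w4.png

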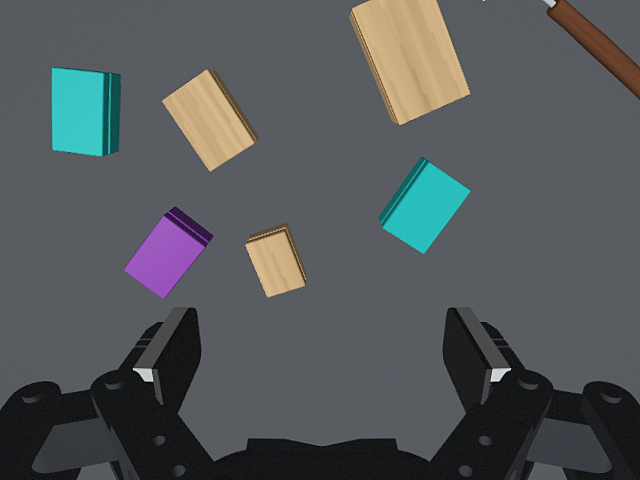

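The view shows pale boxes at (410,60), 64x100 (box_a), (210,120), 48x72 (box_c), and (276,262), 40x58 (box_d). Box_b looks absent. Turquoise (85,112) and (425,205) and purple (168,253) are decoys. Next is a silhouette fit of the poses.

```bash
cat >> h.py <<'E'
def silfit(cs,masks,dims,x0,z0=0.,cyl=False):
    """fit x,y,yaw of a box (or cylinder) with known dims to silhouette contours"""
    if cyl: t=np.linspace(0,2*np.pi,48,endpoint=False); base=np.c_[np.cos(t),np.sin(t)]*dims[0]/2
    else: base=np.array([[-1,-1],[1,-1],[1,1],[-1,1]])*np.array(dims[:2])/2
    ks=[contour(m) for m in masks]
    def f(v):
        c,s=np.cos(v[2]),np.sin(v[2]); b=base@np.array([[c,s],[-s,c]])+v[:2]
        P=np.r_[np.c_[b,np.full(len(b),z0)],np.c_[b,np.full(len(b),z0+dims[2])]]
        out=[]
        for cm,k in zip(cs,ks):
            h=cv2.convexHull(proj(cm,P).astype(np.float32))
            out+=[cv2.pointPolygonTest(h,(float(a),float(q)),True) for a,q in k]
        return np.array(out)
    r=least_squares(f,x0,loss='soft_l1',f_scale=1.,x_scale=[.01,.01,.1],diff_step=1e-3)
    return r.x,np.median(np.abs(f(r.x))),sum(map(len,ks))
DIM=dict(a=(.064,.1,.04),b=(.056,.086,.036),c=(.048,.072,.034),d=(.04,.058,.03))
def wood(c):
    hsv=cv2.cvtColor(c['image'],cv2.COLOR_RGB2HSV); m=(hsv[...,1]>50)&(hsv[...,0]<30)&(hsv[...,2]>60)
    return cv2.morphologyEx(m.astype(np.uint8),cv2.MORPH_CLOSE,np.ones((5,5)))
E
python3 - <<'E'
from h import *
c=cam('wrist'); m=wood(c)
for px,x0,ks in [((410,60),(.608,-.215,.16),'ab'),((210,120),(.435,-.225,.28),'bc'),((276,262),(.453,-.363,0.07),'cd')]:
    for k in ks:
        v,e,n=silfit([c],[comp(m,px)],DIM[k],x0); print(k,v[:2],np.degrees(v[2]),e,n)
E
```

```text
a [ 0.6105 -0.2151] 9.748929095344936 0.5781565462256821 293
b [ 0.6106 -0.2221] 10.481456136517433 3.0396011510357392 293
b [ 0.4344 -0.219 ] 18.082991262753687 2.8944352673520886 242
c [ 0.4327 -0.2268] 16.806179617887278 0.667250399905419 242
c [ 0.4528 -0.3614] -11.358706908461047 4.8060537642425665 198
d [ 0.4503 -0.3684] 3.5058231964479454 0.8386850421114835 198
```

Request:
apply_moves --fingers '[1,1,1,1,1,1,1,1,1,1]' --travel '[[0.75,0.5,0],[0.75,0.5,0],[0.7,0.49,0],[0,0,0],[0,0,0.7],[0,0,0.7],[0,0,0.7],[0,0,0.7],[0,0,0],[0,0,0]]' --rotation '[[0,0,0],[0,0,0],[0,0,0],[0,0,-1],[0,0,-1],[0,0,-1],[0,0,-1],[0,0,-0.07],[0,0,0],[0,0,0]]'

```text
time: 12.9
tool_pos: [0.61, -0.2148, 0.1201]
tcp_rot: [-2.021, -2.403, 0.001]
wrist_force: [-0.0, 0.1, -0.3]
width: 1.001
grip_force: 0.0
```

```bash
python3 - <<'E'
from h import *
go(.6105,-.2151,.006,9.75)
c=cam('wrist'); m=wood(c); o=cam('side'); save(c,'w5.png')
q=proj(c,[.6105,-.2151,.04])[0]; print(q)
v,e,n=silfit([c],[comp(m,q)],DIM['a'],(.6105,-.2151,.17)); print(v[:2],np.degrees(v[2]),e,n)
mo=wood(o);q=proj(o,[.6105,-.2151,.04])[0]
v,e,n=silfit([o],[comp(mo,q)],DIM['a'],(.6105,-.2151,.17)); print('side',v[:2],np.degrees(v[2]),e,n)
E
```

```text
pos [ 0.61   -0.2148  0.1201] yaw 9.859628663374727 q6 -0.5491643112376864 left travel [-0.0102  0.0124  2.2822] rot [-0.0144 -0.009   0.0183]
[321.1249 238.3225]
[ 0.6105 -0.2155] 9.965959004783631 0.8327948993881289 566
side [ 0.6094 -0.2154] 11.964912161362633 0.4819030285431461 111
```

View pics/w5.png

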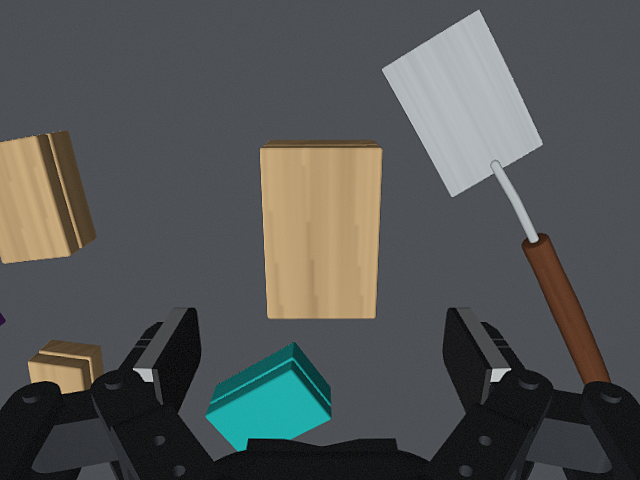

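Box_a is at (321,238), centred between the fingers and aligned. The scraper corner (450,195) is about 80 mm off, so it is clear.

Request:
apply_moves --fingers '[1,1,1,1,1,1,0.5,0.5,0.5,0.5,0.5,0.5]' --travel '[[0,0,0.45],[0,0,0.45],[0,0,0.45],[0,0,0.45],[0,0,0.3],[0,0,0.17],[0,0,0],[0,0,0],[0,0,0],[0,0,0],[0,0,0],[0,0,0]]' --rotation '[[0,0,0],[0,0,0],[0,0,0],[0,0,0],[0,0,0],[0,0,0],[0,0,0],[0,0,0],[0,0,0],[0,0,0],[0,0,0],[0,0,0]]' --newtons 40

```text
time: 14.2
tool_pos: [0.6113, -0.2153, 0.008]
tcp_rot: [2.02, 2.404, 0.001]
wrist_force: [0.4, -0.4, 2.3]
width: 0.743
grip_force: 47.6
```

```bash
python3 -c "
from h import *
go(.6075,.0229,.18,-13.5)"
```

```text
pos [ 0.6113 -0.2153  0.008 ] yaw 9.903195323534117 q6 -0.5498615460390724 left travel [ 4.7022  0.7503 -3.4429] rot [0.017  0.0063 3.9005]
```

Request:
apply_moves --fingers '[0.5,0.5,0.5,0.5,0.5,0.5,0.5,0.5,0.5,0.5,0.5,0.5]' --travel '[[0,0,-0.3],[0,0,-0.6],[0,0,-0.8],[0,0,-0.8],[0.6,0.1,0],[0.7,0.1,0],[0.7,0.1,0],[0.7,0.1,0],[0.7,0.1,0],[0.7,0.1,0],[0.5,0.15,0],[0.1,0,0]]' --rotation '[[0,0,0],[0,0,0],[0,0,0],[0,0,0],[0,0,0],[0,0,0],[0,0,0],[0,0,0],[0,0,0],[0,0,0],[0,0,0],[0,0,0]]'

```text
time: 15.4
tool_pos: [0.6063, 0.026, 0.1321]
tcp_rot: [-2.017, -2.407, -0.001]
wrist_force: [-1.3, -0.7, -2.7]
width: 0.741
grip_force: 46.8
```

Request:
apply_moves --fingers '[0.5,0.5,0.5,0.5,0.5,0.5,0.5,0.5]' --travel '[[0,0,0],[0,0,0],[0,0,0],[0,0,0],[0,0,0.5],[0,0,0.5],[0,0,0],[0,0,0]]' --rotation '[[0,0,0.8],[0,0,0.8],[0,0,0.8],[0,0,0.8],[0,0,0.7],[0,0,0],[0,0,0],[0,0,0]]'

```text
time: 16.2
tool_pos: [0.6059, 0.0224, 0.0815]
tcp_rot: [-2.466, -1.944, 0.003]
wrist_force: [0.0, -0.1, -2.8]
width: 0.741
grip_force: 46.7
```

```bash
python3 - <<'E'
from h import *
go(.6075,.0229,.029,-13.5)
tray(['scene','side'])
s=read_state();print(s['width'],s['grip_force']); z0=s['tool_pos'][2]-.008; x,y=s['tool_pos'][:2]
c=cam('wrist'); save(c,'w6.png')
for n in ['scene','side']:
    c=cam(n); r=regions_of(n,'box_a'); q=proj(c,[x,y,z0+.03])[0]
    for k in r:
        if k['mask'][int(q[1]),int(q[0])]:
            v,e,nn=silfit([c],[k['mask']],DIM['a'],(x,y,-.236),z0); print(n,v[:2],np.degrees(v[2]),e,nn)
E
```

```text
pos [0.6059 0.0224 0.0815] yaw -13.518245404342547 q6 0.23213469942236745 left travel [0.0169 0.0304 1.0492] rot [-0.0216  0.0071 -0.003 ]
scene tray [0.5525 0.0339] -13.403691898539293 106 0.0012310602643323086 0.9716981132075472
side tray [0.5547 0.0364] -13.281680574859704 111 0.0010606126718942857 1.0
0.7386690676958362 46.687796115875244
scene [0.6095 0.0209] -15.241467381502975 0.959476448607814 90
side [0.6111 0.0211] -12.523221134039867 0.8452425812575997 168
```

View pics/w6.png

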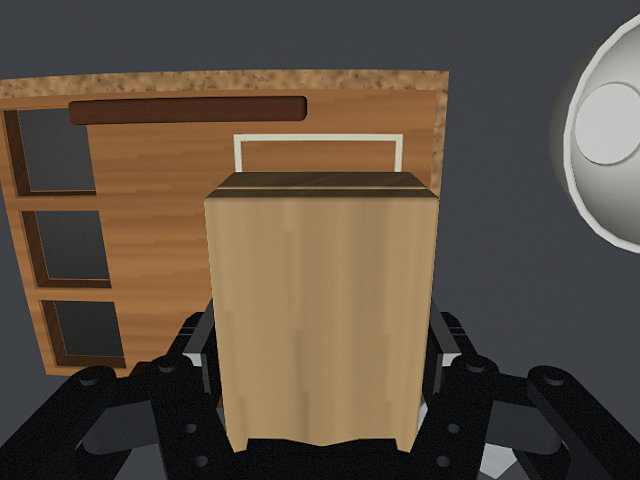

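Box_a is squarely held, centred over the outline (box centre col 321, outline 319).

Request:
apply_moves --fingers '[0.5,0.5,0.5,0.5,0.5,0.5]' --travel '[[0.02,0.03,0.3],[0,0,0.3],[0,0,0.2],[0,0,0.15],[0,0,0.07],[0,0,0]]' --rotation '[[0,0,0],[0,0,0],[0,0,0],[0,0,0],[0,0,0],[0,0,0]]'

```text
time: 17.15
tool_pos: [0.6079, 0.0236, 0.0298]
tcp_rot: [-2.466, -1.944, 0.002]
wrist_force: [0.3, 0.3, -3.6]
width: 0.743
grip_force: 46.8
```

```bash
python3 - <<'E'
from h import *
go(.6075,.0229,.028,-13.5)
c=cam('wrist'); hsv=cv2.cvtColor(c['image'],cv2.COLOR_RGB2HSV)
s=read_state();print(s['wrist_force'])
tray(['scene','side'])
E
```

```text
pos [0.6079 0.0236 0.0298] yaw -13.500020720603231 q6 0.2335321376903578 left travel [-0.0163 -0.0049  0.0364] rot [-0.017  0.004  0.   ]
[-0.0036 -0.3195 -2.654 ]
scene tray [0.5525 0.0332] -13.39439361455897 74 0.0012319584233244293 1.0
side tray [0.5547 0.0364] -13.288556346440217 83 0.0009831242454266184 1.0
```

Request:
apply_moves --fingers '[0.5,0.5,0.9,1,1,1,1,1,1,1,1,1]' --travel '[[-0.01,0,0.03],[0,0,0],[0,0,0],[0,0,0],[0,0,0],[0,0,-0.4],[0,0,-0.8],[0,0,-0.9],[0,0,-0.9],[0,0,-0.9],[-0.6,0,0],[0,0,0]]' --rotation '[[0,0,0],[0,0,0],[0,0,0],[0,0,0],[0,0,0],[0,0,0],[0,0,0],[0,0,0],[0,0,0],[0,0,0],[0,0,0],[0,0,0]]'

```text
time: 18.5
tool_pos: [0.6026, -0.0082, 0.2278]
tcp_rot: [2.465, 1.94, 0.005]
wrist_force: [-0.4, 0.7, -0.0]
width: 0.999
grip_force: 0.0
```

```bash
cat >> h.py <<'E'
def stacked(keys,x=.6075,y=.0229,names=('wrist',)):
    "poses of the stack's top box from its top face, brightness-separated"
    z=.02
    for k in keys: z+=DIM[k][2]
    D=DIM[keys[-1]]
    for n in names:
        c=cam(n); g=cv2.cvtColor(c['image'],cv2.COLOR_RGB2GRAY); e=cv2.Canny(g,40,100)
        k=np.argwhere(e)[:,::-1]; k=k[(k[:,1]>2)]
        p=unproj(c,k,z)[:,:2]; a=np.radians(-13.5); cs,s=np.cos(a),np.sin(a); d=p-[x,y]
        q=np.abs(np.c_[d@[cs,s],d@[-s,cs]])-np.array(D[:2])/2; p=p[np.abs(q.max(1))<.007]
        v,er,f=fitrect(p,D[0],D[1],[x,y,a]); print(n,'top',keys,v[:2],np.degrees(v[2]),len(p),er,f)
E
python3 - <<'E'
from h import *
go(.4327,-.2268,.19,16.8)
tray(['wrist','scene','side']); stacked('a'); c=cam('wrist'); save(c,'w7.png')
E
```

```text
pos [ 0.6026 -0.0082  0.2278] yaw -13.576357886527328 q6 0.18341520956304438 left travel [-5.0472 -2.2808  0.745 ] rot [ 0.0504  0.0188 -5.0627]
wrist tray [0.5541 0.0337] -13.58015585269277 847 0.0006985009649379259 0.9598583234946871
scene tray [0.5525 0.0337] -13.462293622785577 102 0.001225816041240304 0.9705882352941176
side tray [0.5547 0.0364] -13.37654250081659 82 0.001028423420335916 1.0
wrist top a [0.6095 0.024 ] -13.238558157523377 1141 0.0016561458837471808 0.7914110429447853
```

View pics/w7.png

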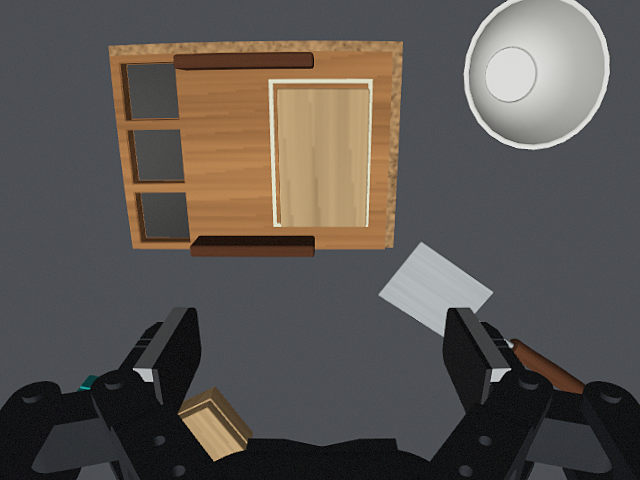

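The tray is on the mat with cork visible at the top and right. Box_a, at (322,155), sits parallel inside the outline with gaps of 5-7 px on each side. Now box_c.

Request:
apply_moves --fingers '[1,1,1,1,1,1,1,1,1,1,1,1]' --travel '[[-0.8,-0.36,0],[-0.8,-0.36,0],[-0.8,-0.36,0],[-0.8,-0.36,0],[-0.8,-0.36,0],[-0.8,-0.36,0],[-0.25,-0.12,0],[0,0,0],[0,0,0.75],[0,0,0.7],[0,0,0.7],[0,0,0]]' --rotation '[[0,0,0],[0,0,0],[0,0,0],[0,0,0],[0,0,0],[0,0,0],[0,0,-0.06],[0,0,-1],[0,0,-1],[0,0,-1],[0,0,-1],[0,0,-1]]'

```text
time: 19.95
tool_pos: [0.4273, -0.2218, 0.1105]
tcp_rot: [-1.858, -2.518, 0.002]
wrist_force: [0.2, -0.0, 0.9]
width: 0.998
grip_force: 0.0
```

```bash
cat >> h.py <<'E'
def box(k,x,y,yaw):
    c=cam('wrist'); m=wood(c); q=proj(c,[x,y,DIM[k][2]])[0]
    v,e,n=silfit([c],[comp(m,q)],DIM[k],(x,y,np.radians(yaw))); print(k,v[:2],np.degrees(v[2]),'err',e,n)
    return v[0],v[1],np.degrees(v[2])
E
python3 - <<'E'
from h import *
x,y,a=box('c',.4327,-.2268,16.8); go(x,y,.004,a)
E
```

```text
c [ 0.4325 -0.2266] 16.701946659352604 err 0.933372820876945 424
pos [ 0.4289 -0.2227  0.1126] yaw 17.355061615155144 q6 -0.8336531496504466 left travel [-0.1115  0.0586  2.1716] rot [-0.0546 -0.0625  0.1087]
```

Request:
apply_moves --fingers '[1,1,1,1,1,1,0.35,0.35,0.35,0.35,0.35,0.35]' --travel '[[0,0,0],[0,0,0.45],[0,0,0.45],[0,0,0.45],[0,0,0.45],[0,0,0.3],[0,0,0],[0,0,0],[0,0,0],[0,0,0],[0,0,0],[0,0,0]]' --rotation '[[0,0,0],[0,0,0],[0,0,0],[0,0,0],[0,0,0],[0,0,0],[0,0,0],[0,0,0],[0,0,0],[0,0,0],[0,0,0],[0,0,0]]' --newtons 40

```text
time: 21.2
tool_pos: [0.4332, -0.2258, 0.0135]
tcp_rot: [1.87, 2.52, 0.001]
wrist_force: [1.1, -0.0, 6.4]
width: 0.55
grip_force: 43.9
```

```bash
python3 - <<'E'
from h import *
go(.4325,-.2266,.004,16.7); go(.6078,.0229,.064+.03,-13.5); print(read_state()['grip_force'],read_state()['wrist_force'])
E
```

```text
pos [ 0.4332 -0.2258  0.0135] yaw 16.84214029510781 q6 -0.8255531265276662 left travel [-0.0114 -0.0193  0.1907] rot [0.0227 0.0227 0.0237]
pos [ 0.4332 -0.2258  0.0135] yaw 16.84214029510781 q6 -0.8255531265276662 left travel [ 3.7445  4.7863 -1.6068] rot [0.0282 0.0162 5.057 ]
43.90661001205444 [ 1.1276 -0.0479  6.4147]
```

Request:
apply_moves --fingers '[1,1,1,1,1,0.35,0.35,0.35,0.35,0.35,0.35]' --travel '[[0,0,0],[0,0,0],[0,0,0],[0,0,0.16],[0,0,0],[0,0,0],[0,0,0],[0,0,0],[0,0,0],[0,0,0],[0,0,0]]' --rotation '[[0,0,0],[0,0,0],[0,0,0],[0,0,0],[0,0,0],[0,0,0],[0,0,0],[0,0,0],[0,0,0],[0,0,0],[0,0,0]]'

```text
time: 22.3
tool_pos: [0.4319, -0.2251, 0.0041]
tcp_rot: [1.871, 2.523, 0.0]
wrist_force: [-0.6, 0.2, 0.7]
width: 0.553
grip_force: 42.6
```

```bash
python3 - <<'E'
from h import *
go(.4325,-.2266,.004,16.7); go(.6078,.0229,.064+.03,-13.5); print(read_state()['grip_force'],read_state()['wrist_force'])
E
```

```text
pos [ 0.4319 -0.2251  0.0041] yaw 16.860051315389878 q6 -0.8258191072912087 left travel [-0.0325  0.0029  0.0016] rot [0.0029 0.0034 0.0267]
pos [ 0.4319 -0.2251  0.0041] yaw 16.860051315389878 q6 -0.8258191072912087 left travel [ 3.7255  4.806  -1.7983] rot [0.0038 0.0026 5.06  ]
42.61760473251343 [-0.6362  0.1842  0.708 ]
```

Request:
apply_moves --fingers '[0.35,0.35,0.35,0.35,0.35,0.35,0.35,0.35,0.35,0.35,0.35,0.35]' --travel '[[0,0,-0.3],[0,0,-0.7],[0,0,-0.8],[0,0,-0.7],[0.4,0.5,0],[0.5,0.65,0],[0.55,0.7,0],[0.55,0.7,0],[0.55,0.7,0],[0.55,0.7,0],[0.45,0.6,0],[0.2,0.25,0]]' --rotation '[[0,0,0],[0,0,0],[0,0,0],[0,0,0],[0,0,0],[0,0,0],[0,0,0],[0,0,0],[0,0,0],[0,0,0],[0,0,0],[0,0,0]]'

```text
time: 23.5
tool_pos: [0.6084, 0.027, 0.1286]
tcp_rot: [-1.868, -2.525, -0.001]
wrist_force: [0.3, -0.2, -1.3]
width: 0.553
grip_force: 42.4
```

Request:
apply_moves --fingers '[0.35,0.35,0.35,0.35,0.35,0.35,0.35,0.35]' --travel '[[0,0,0],[0,0,0],[0,0,0],[0,0,0],[0,0,0],[0,0,0],[0,0,0],[0,0,0]]' --rotation '[[0,0,0.8],[0,0,0.9],[0,0,0.9],[0,0,0.9],[0,0,0.9],[0,0,0.66],[0,0,0],[0,0,0]]'

```text
time: 24.3
tool_pos: [0.6064, 0.0236, 0.1285]
tcp_rot: [-2.466, -1.946, 0.001]
wrist_force: [-0.6, -0.6, -0.9]
width: 0.554
grip_force: 42.3
```

```bash
python3 - <<'E'
from h import *
go(.6078,.0229,.065,-13.5)
c=cam('wrist'); save(c,'w8.png')
for n in ['side']:
    c=cam(n); q=proj(c,[.6075,.0229,.04])[0]; print(q)
    s=read_state(); 
    x,y,z0=s['tool_pos'][0],s['tool_pos'][1],s['tool_pos'][2]-.004
    for r in regions_of(n,'box_c')[:4]:
        print(r['bbox'],round(r['p'],2))
        q=proj(c,[x,y,z0+.01])[0]
        if r['mask'][int(q[1]),int(q[0])]: v=silfit([c],[r['mask']],DIM['c'],(x,y,-.236),z0); print(v)
E
```

```text
pos [0.6064 0.0236 0.1285] yaw -13.428666991794634 q6 0.2324973640478408 left travel [-0.007   0.0312  1.2709] rot [-0.0088  0.0041  0.0119]
[304.1988 235.9564]
[282.7, 178.9, 41.0, 38.9] 0.88
(array([ 0.605 ,  0.022 , -0.4031]), np.float64(0.8668692895214805), 90)
[429.6, 175.8, 22.1, 23.0] 0.82
[459.0, 191.0, 36.5, 24.4] 0.75
[445.9, 224.9, 41.7, 32.3] 0.62
```

View pics/w8.png

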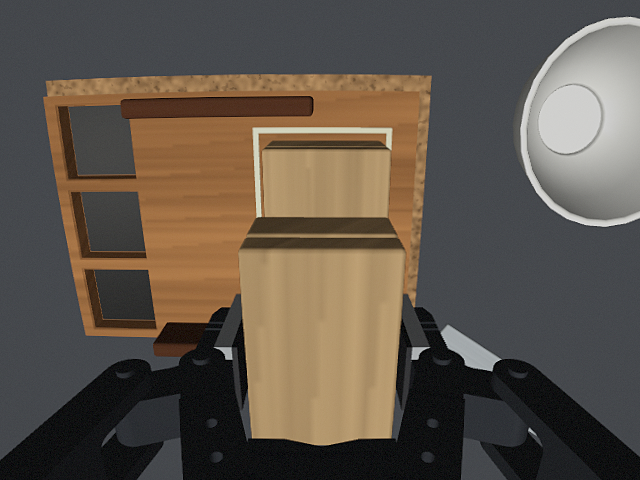

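Box_c is held over box_a, both parallel to the outline: c mid col 322, a mid col 326, outline mid col 322. I lower with a slight shift.

Request:
apply_moves --fingers '[0.35,0.35,0.35,0.35,0.35,0.35,0.35]' --travel '[[0.02,0.02,0.3],[0,0,0.35],[0,0,0.3],[0,0,0.15],[0,0,0.1],[0,0,0.05],[0,0,0]]' --rotation '[[0,0,0],[0,0,0],[0,0,0],[0,0,0],[0,0,0],[0,0,0],[0,0,0]]'

```text
time: 25.15
tool_pos: [0.6084, 0.0249, 0.0664]
tcp_rot: [2.467, 1.945, 0.0]
wrist_force: [0.1, 0.2, -1.2]
width: 0.553
grip_force: 42.4
```

```bash
python3 - <<'E'
from h import *
go(.6078,.0229,.064,-13.5);print(read_state()['wrist_force'])
E
```

```text
pos [0.6084 0.0249 0.0664] yaw -13.495733676283274 q6 0.23547849583052607 left travel [-0.0407 -0.0022  0.0477] rot [ 0.001  -0.0001  0.0007]
[ 0.0508  0.1783 -1.1569]
```

Request:
apply_moves --fingers '[0.35,0.35,0.8,0.8,0.8,0.8,0.8,0.9,1,1,1,1]' --travel '[[0,0,0.045],[0,0,0],[0,0,0],[0,0,0],[0,0,-0.4],[0,0,-0.8],[0,0,-0.9],[0,0,-0.9],[-0.4,0,0],[0,0,0],[0,0,0],[0,0,0]]' --rotation '[[0,0,0],[0,0,0],[0,0,0],[0,0,0],[0,0,0],[0,0,0],[0,0,0],[0,0,0],[0,0,0],[0,0,0],[0,0,0],[0,0,0]]'

```text
time: 26.35
tool_pos: [0.6027, 0.0058, 0.2127]
tcp_rot: [-2.466, -1.944, 0.003]
wrist_force: [-0.8, -0.2, -0.5]
width: 1.004
grip_force: 0.0
```

```bash
python3 - <<'E'
from h import *
go(.4503,-.3684,.12,3.5)
tray(['wrist','scene','side']); stacked('a'); stacked('ac'); c=cam('wrist'); save(c,'w9.png')
E
```

```text
pos [0.6027 0.0058 0.2127] yaw -13.506294264384893 q6 0.20365074561904473 left travel [-7.9888 -1.2102  1.8583] rot [-0.0243 -0.0027 -2.8344]
wrist tray [0.554  0.0332] -13.494888654976092 801 0.0010799075742280659 0.9737827715355806
scene tray [0.5525 0.0338] -13.475796076891063 102 0.001214586963551069 0.9705882352941176
side tray [0.5548 0.0363] -13.33478099127138 82 0.0008965320352737477 1.0
wrist top a [0.6088 0.0243] -13.361276694045856 1551 0.0025106731184356343 0.5699548678272083
wrist top ac [0.6088 0.0235] -13.490727244149474 1227 0.002262383722214413 0.5949470252648736
```

View pics/w9.png

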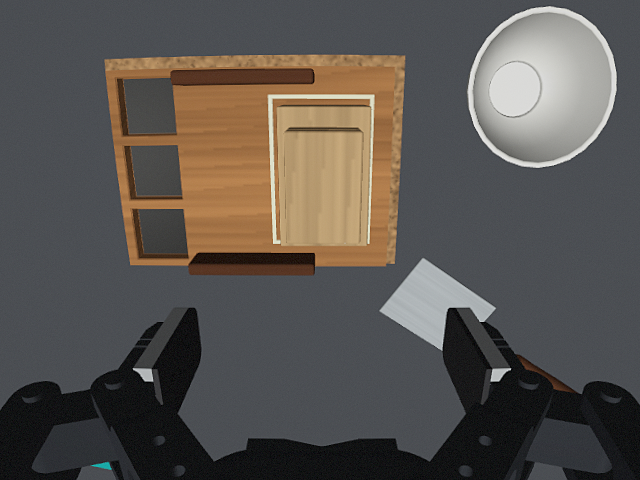

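Box_c is centred on box_a, parallel, within about 1 mm. Now box_d, with reduced opening because the purple decoy is near it.

Request:
apply_moves --fingers '[1,1,1,1,1,1,1,1,1,0.7,0.7,0.7]' --travel '[[-0.7,-0.1,0],[-0.75,-0.11,0],[-0.75,-0.11,0],[-0.75,-0.11,0],[-0.75,-0.11,0],[-0.75,-0.11,0],[-0.75,-0.11,0],[-0.75,-0.11,0],[-0.75,-0.11,0],[-0.75,-0.11,0],[-0.54,-0.12,0],[0,0,0]]' --rotation '[[0,0,0],[0,0,0],[0,0,0],[0,0,0],[0,0,0],[0,0,0],[0,0,0],[0,0,0],[0,0,0],[0,0,0],[0,0,0],[0,0,0]]'

```text
time: 27.85
tool_pos: [0.45, -0.3719, 0.214]
tcp_rot: [2.47, 1.94, -0.002]
wrist_force: [0.2, -0.9, 0.8]
width: 0.7
grip_force: 0.0
```

Request:
apply_moves --fingers '[0.7,0.7,0.7,0.7,0.7,0.7]' --travel '[[0,0,0.6],[0,0,0.6],[0,0,0.6],[0,0,0],[0,0,0],[0,0,0]]' --rotation '[[0,0,-1],[0,0,-1],[0,0,-0.83],[0,0,0],[0,0,0],[0,0,0]]'

```text
time: 28.45
tool_pos: [0.4528, -0.3695, 0.1262]
tcp_rot: [2.152, 2.285, 0.0]
wrist_force: [-0.1, -0.2, 0.3]
width: 0.701
grip_force: 0.0
```

```bash
python3 - <<'E'
from h import *
x,y,a=box('d',.4503,-.3684,3.5); go(x,y,.003,a)
c=cam('wrist'); save(c,'w10.png')
E
```

```text
d [ 0.4501 -0.3685] 3.975044071883992 err 0.9576853570095074 326
pos [ 0.453  -0.3698  0.1266] yaw 3.4388527144366305 q6 -0.7873452174106063 left travel [ 0.0367 -0.063   2.4708] rot [ 0.0263  0.0257 -0.0894]
```

View pics/w10.png

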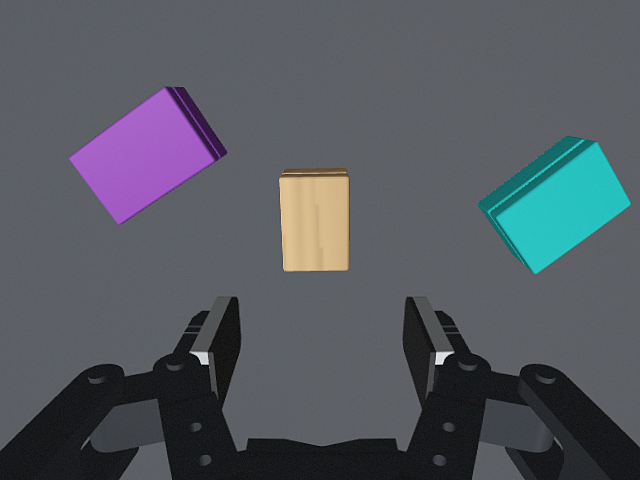

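Box_d is at (315,222). The purple decoy (edge at 227,153) is about 50 mm clear. I descend and grip.

Request:
apply_moves --fingers '[0.7,0.7,0.7,0.7,0.7,0.7,0.7,0.3,0.3,0.3,0.3,0.3]' --travel '[[0.03,-0.06,0.4],[0,0,0.5],[0,0,0.5],[0,0,0.5],[0,0,0.4],[0,0,0.15],[0,0,0],[0,0,0],[0,0,0],[0,0,0],[0,0,0],[0,0,0]]' --rotation '[[0,0,-0.09],[0,0,0],[0,0,0],[0,0,0],[0,0,0],[0,0,0],[0,0,0],[0,0,0],[0,0,0],[0,0,0],[0,0,0],[0,0,0]]' --newtons 35

```text
time: 29.75
tool_pos: [0.4497, -0.3688, 0.0035]
tcp_rot: [2.14, 2.295, 0.0]
wrist_force: [-0.4, -0.2, 7.0]
width: 0.458
grip_force: 37.6
```

```bash
python3 - <<'E'
from h import *
go(.4501,-.3685,.003,4); go(.6078,.0229,.15,-13.5); print(read_state()['grip_force'],read_state()['wrist_force'])
E
```

```text
pos [ 0.4497 -0.3688  0.0035] yaw 4.01951234773367 q6 -0.7998684513439327 left travel [0.0051 0.0087 0.0108] rot [0.0226 0.0232 0.0032]
pos [ 0.4497 -0.3688  0.0035] yaw 4.01951234773367 q6 -0.7998684513439327 left travel [ 7.5856  3.7106 -2.9388] rot [0.026  0.0195 2.9199]
37.602065205574036 [-0.3891 -0.2405  7.0073]
```

Request:
apply_moves --fingers '[0.3,0.3,0.3,0.3,0.3,0.3,0.3,0.3,0.3,0.3,0.3,0.3]' --travel '[[0,0,-0.3],[0,0,-0.8],[0,0,-0.9],[0,0,-0.9],[0.6,0.3,0],[0.8,0.4,0],[0.8,0.4,0],[0.8,0.4,0],[0.8,0.4,0],[0.8,0.4,0],[0.8,0.4,0],[0.8,0.4,0]]' --rotation '[[0,0,0],[0,0,0],[0,0,0],[0,0,0],[0,0,0],[0,0,0],[0,0,0],[0,0,0],[0,0,0],[0,0,0],[0,0,0],[0,0,0]]'

```text
time: 30.95
tool_pos: [0.5813, -0.0457, 0.1475]
tcp_rot: [2.142, 2.298, 0.0]
wrist_force: [1.2, -0.7, -1.6]
width: 0.459
grip_force: 36.8
```

Request:
apply_moves --fingers '[0.3,0.3,0.3,0.3,0.3,0.3,0.3,0.3]' --travel '[[0.8,0.4,0],[0.55,0.2,0],[0,0,0],[0,0,0],[0,0,0],[0,0,0],[0,0,0],[0,0,0]]' --rotation '[[0,0,0],[0,0,0],[0,0,0.9],[0,0,0.9],[0,0,0.8],[0,0,0.32],[0,0,0],[0,0,0]]'

```text
time: 31.75
tool_pos: [0.6062, 0.0219, 0.1471]
tcp_rot: [-2.466, -1.946, 0.0]
wrist_force: [-0.5, -0.1, -1.2]
width: 0.458
grip_force: 36.8
```

```bash
python3 - <<'E'
from h import *
go(.6080,.0231,.0985,-13.5)
c=cam('wrist'); save(c,'w11.png')
E
```

```text
pos [0.6062 0.0219 0.1471] yaw -13.449461247098512 q6 0.2297930020532375 left travel [0.0313 0.0292 0.9713] rot [-0.0002 -0.0002  0.0084]
```

View pics/w11.png

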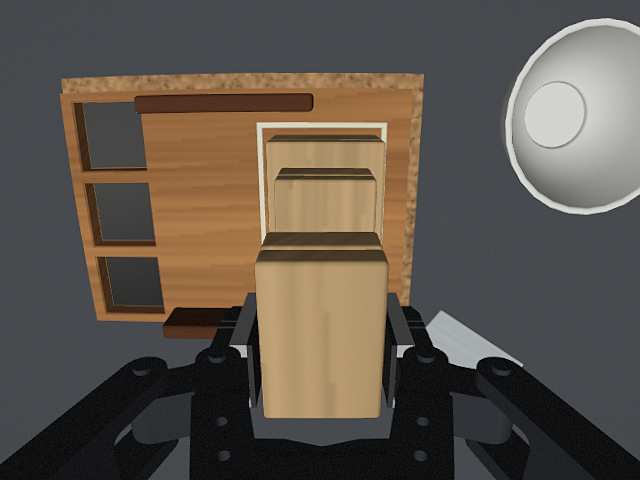

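Box_d hangs over c (d mid col 322, c mid 325). A 1.5 mm shift, then lower and release.

Request:
apply_moves --fingers '[0.3,0.3,0.3,0.3,0.3,0.3]' --travel '[[0.03,0.03,0.2],[0,0,0.3],[0,0,0.25],[0,0,0.15],[0,0,0.05],[0,0,0]]' --rotation '[[0,0,0],[0,0,0],[0,0,0],[0,0,0],[0,0,0],[0,0,0]]'

```text
time: 32.4
tool_pos: [0.608, 0.023, 0.0985]
tcp_rot: [-2.467, -1.945, 0.001]
wrist_force: [0.1, 0.8, -1.6]
width: 0.459
grip_force: 36.8
```

```bash
python3 - <<'E'
from h import *
go(.6080,.0231,.0975,-13.5);print(read_state()['wrist_force'])
E
```

```text
pos [0.608  0.023  0.0985] yaw -13.501041701899302 q6 0.23247368054926038 left travel [0.0022 0.0005 0.0208] rot [-0.0094  0.0019 -0.0002]
[ 0.1402  0.7533 -1.6252]
```

Request:
apply_moves --fingers '[0.3,0.3,0.7,0.7,0.7,0.7,0.7,0.7,1,1,1,1]' --travel '[[0,0,0.025],[0,0,0],[0,0,0],[0,0,0],[0,0,0],[0,0,-0.4],[0,0,-0.8],[0,0,-0.8],[0,0,-0.7],[0.5,-0.5,0],[0.7,-0.6,0],[0.7,-0.6,0]]' --rotation '[[0,0,0],[0,0,0],[0,0,0],[0,0,0],[0,0,0],[0,0,0],[0,0,0],[0,0,0],[0,0,0],[0,0,0],[0,0,0],[0,0,0]]'

```text
time: 33.6
tool_pos: [0.5475, 0.1359, 0.2338]
tcp_rot: [2.469, 1.942, 0.003]
wrist_force: [1.2, 0.2, -0.4]
width: 1.0
grip_force: 0.0
```

Request:
apply_moves --fingers '[1,1,1,1,1,1,1,1]' --travel '[[0.7,-0.55,0],[0.7,-0.55,0],[0.7,-0.55,0],[0.7,-0.55,0],[0.6,-0.4,0],[0,0,0],[0,0,0],[0,0,0]]' --rotation '[[0,0,0],[0,0,0],[0,0,0],[0,0,0],[0,0,0],[0,0,0],[0,0,0],[0,0,0]]'

```text
time: 34.4
tool_pos: [0.4613, 0.3302, 0.2329]
tcp_rot: [2.467, 1.944, -0.0]
wrist_force: [0.2, -1.1, -0.0]
width: 0.998
grip_force: 0.0
```

```bash
python3 - <<'E'
from h import *
go(.46,.33,.235,-13.5)
tray(['scene','side'])
c=cam('wrist'); save(c,'w12.png')
for r in regions_of('wrist','tin_0'):
    b=r['bbox'];g=unproj(c,[b[0]+b[2]/2,b[1]+b[3]/2],.016)[0]
    v=silfit([c],[r['mask']],(.038,.038,.032),(g[0],g[1],0),0,True); print(np.round(b),round(r['p'],2),v[0][:2],v[1])
E
```

```text
pos [0.4613 0.3302 0.2329] yaw -13.518776315407203 q6 0.8137311384997981 left travel [-0.0096 -0.0254 -0.0415] rot [ 0.003   0.0046 -0.0031]
scene tray [0.5525 0.0337] -13.462293622785577 102 0.001225816041240304 0.9705882352941176
side tray [0.5545 0.0361] -13.421920987270433 65 0.001071729108729269 1.0
[288.  63.  50.  47.] 0.89 [0.4734 0.4113] 0.9241788708021865
[368. 352. 212. 109.] 0.72 [0.4946 0.0892] 26.50814427738488
[217. 113.  51.  48.] 0.7 [0.4084 0.3866] 1.207029934734357
[375.   6.  51.  55.] 0.68 [0.5482 0.4325] 1.5462266676417624
```

View pics/w12.png

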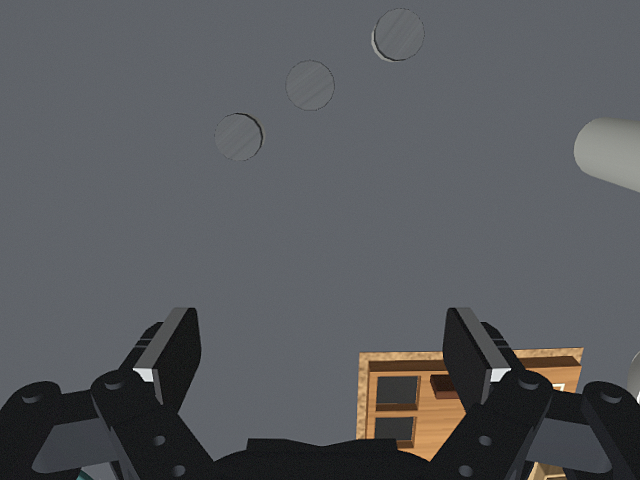

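The three tins stand at (240,137), (310,85) and (398,34). That is as many pictures as I may view, so I go on by numbers only. First tin: (0.408, 0.387).

Request:
apply_moves --fingers '[0.75,0.75,0.75,0.75,0.75,0.75,0.75,0.75]' --travel '[[0.4,-0.65,0],[0.45,-0.64,0],[0,0,0.6],[0,0,0.7],[0,0,0.7],[0,0,0.4],[0,0,0],[0,0,0]]' --rotation '[[0,0,0],[0,0,0],[0,0,0],[0,0,0],[0,0,0],[0,0,0],[0,0,0],[0,0,0]]'

```text
time: 35.4
tool_pos: [0.4087, 0.3868, 0.1131]
tcp_rot: [2.468, 1.944, -0.001]
wrist_force: [1.1, 0.4, 0.3]
width: 0.753
grip_force: 0.0
```

```bash
cat >> h.py <<'E'
def tins(z=0.):
    c=cam('wrist'); out=[]
    for r in regions_of('wrist','tin_0'):
        b=r['bbox']
        if r['mask'].sum()<300: continue
        g=unproj(c,[b[0]+b[2]/2,b[1]+b[3]/2],z+.016)[0]
        v=silfit([c],[r['mask']],(.038,.038,.032),(g[0],g[1],0),z,True)
        print(np.round(b),round(r['p'],2),v[0][:2],'err',v[1])
        if v[1]<3: out.append(v[0][:2])
    return out
E
python3 - <<'E'
from h import *
o=tins(); p=min(o,key=lambda p:np.hypot(*(p-[.4084,.3866]))); go(p[0],p[1],.012,-13.5)
E
```

```text
[504.  57.  88.  74.] 0.91 [0.548  0.4324] err 1.6055267005115268
[384. 133.  80.  70.] 0.88 [0.4734 0.4114] err 1.669599072060079
[286. 196.  68.  73.] 0.69 [0.4083 0.3863] err 1.44092101368748
pos [0.4097 0.388  0.1149] yaw -13.5403115003381 q6 0.9503278272331017 left travel [-0.046  -0.0242  2.0582] rot [ 0.0186 -0.026  -0.0067]
```

Request:
apply_moves --fingers '[0.75,0.75,0.75,0.75,0.75,0.75,0.3,0.3,0.3,0.3,0.3,0.3]' --travel '[[-0.02,0,0.4],[0,0,0.5],[0,0,0.5],[0,0,0.45],[0,0,0.17],[0,0,0],[0,0,0],[0,0,0],[0,0,0],[0,0,0],[0,0,0],[0,0,0]]' --rotation '[[0,0,0],[0,0,0],[0,0,0],[0,0,0],[0,0,0],[0,0,0],[0,0,0],[0,0,0],[0,0,0],[0,0,0],[0,0,0],[0,0,0]]' --newtons 30

```text
time: 36.7
tool_pos: [0.4095, 0.3876, 0.014]
tcp_rot: [-2.467, -1.945, -0.006]
wrist_force: [-1.3, -0.0, 6.6]
width: 0.431
grip_force: 30.5
```

```bash
python3 - <<'E'
from h import *
go(.4083,.3863,.012,-13.5); go(.4886,.1050,.1,-13.5); print(read_state()['width'],read_state()['grip_force'],read_state()['wrist_force'])
E
```

```text
pos [0.4095 0.3876 0.014 ] yaw -13.498995443718881 q6 0.9493121297846345 left travel [-0.03   -0.017   0.0401] rot [ 0.0209 -0.0294  0.0002]
pos [0.4095 0.3876 0.014 ] yaw -13.498995443718881 q6 0.9493121297846345 left travel [-5.1202  2.8617 -1.7292] rot [ 0.0209 -0.0294  0.0002]
0.43145184599060515 30.51053524017334 [-1.3137 -0.0011  6.5952]
```

Request:
apply_moves --fingers '[0.3,0.3,0.3,0.3,0.3,0.3,0.3,0.3,0.3,0.3,0.3,0.3]' --travel '[[0,0,-0.3],[0,0,-0.7],[0,0,-0.7],[-0.6,0.34,0],[-0.8,0.45,0],[-0.8,0.45,0],[-0.8,0.45,0],[-0.8,0.45,0],[-0.8,0.45,0],[-0.5,0.27,0],[0,0,0],[0,0,0]]' --rotation '[[0,0,0],[0,0,0],[0,0,0],[0,0,0],[0,0,0],[0,0,0],[0,0,0],[0,0,0],[0,0,0],[0,0,0],[0,0,0],[0,0,0]]'

```text
time: 37.9
tool_pos: [0.4876, 0.1045, 0.0976]
tcp_rot: [-2.469, -1.942, -0.001]
wrist_force: [0.1, 0.6, -0.4]
width: 0.435
grip_force: 30.3
```

```bash
python3 - <<'E'
from h import *
go(.4886,.1050,.022,-13.5); s=read_state(); print(s['grip_force'],s['width'])
tray()
c=cam('wrist')
for r in tip_of('wrist','pocket0'): print('pocket',r['location'],round(r['p'],2),unproj(c,r['location'],.008)[0])
for n in ['wrist','side','scene']:
  c=cam(n); z=s['tool_pos'][2]-.0125
  for r in regions_of(n,'tin_0'):
    q=proj(c,[s['tool_pos'][0],s['tool_pos'][1],z+.01])[0]
    if r['mask'][int(q[1]),int(q[0])]:
        v=silfit([c],[r['mask']],(.038,.038,.032),(s['tool_pos'][0],s['tool_pos'][1],0),z,True); print('held',n,v[0][:2],v[1],v[2])
E
```

```text
pos [0.4876 0.1045 0.0976] yaw -13.624218072552809 q6 0.39838612688383657 left travel [0.0128 0.0159 1.5121] rot [ 0.0031 -0.0058 -0.0207]
30.31732678413391 0.435002831490034
wrist tray [0.555  0.0316] -12.766178080645993 539 0.0012835984332092362 0.9833024118738405
scene tray [0.5525 0.0338] -13.491888989851171 103 0.001195861909021545 0.970873786407767
side tray [0.5552 0.0362] -13.5 0 nan nan
pocket [320.2, 388.2] 0.96 [0.4632 0.0019 0.008 ]
pocket [323.8, 234.8] 0.67 [0.4898 0.1043 0.008 ]
held wrist [0.4885 0.1047] 2.14994574744955 347
held side [0.4868 0.1057] 1.6860990156548856 64
held scene [0.4867 0.1035] 1.330127684842608 42
  return _methods._mean(a, axis=axis, dtype=dtype,
  ret = ret.dtype.type(ret / rcount)
```

Request:
apply_moves --fingers '[0.3,0.3,0.3,0.3,0.3,0.3,0.3,0.3,0.3]' --travel '[[0,0.02,0.4],[0,0,0.4],[0,0,0.25],[0,0,0.15],[0,0,0.1],[0,0,0.1],[0,0,0.08],[0,0,0],[0,0,0]]' --rotation '[[0,0,0],[0,0,0],[0,0,0],[0,0,0],[0,0,0],[0,0,0],[0,0,0],[0,0,0],[0,0,0]]'

```text
time: 39.35
tool_pos: [0.4888, 0.1048, 0.0232]
tcp_rot: [2.467, 1.945, 0.001]
wrist_force: [-0.0, -0.2, -1.5]
width: 0.43
grip_force: 30.3
```

Request:
apply_moves --fingers '[0.3,0.6,0.6,0.6,0.6,0.6,0.6,0.75,0.75,0.75,0.75,0.75]' --travel '[[0,0,0.02],[0,0,0],[0,0,0],[0,0,-0.4],[0,0,-0.8],[0,0,-0.8],[0.5,-0.15,0],[0.8,-0.24,0],[0.8,-0.24,0],[0.8,-0.24,0],[0.8,-0.24,0],[0.8,-0.24,0]]' --rotation '[[0,0,0],[0,0,0],[0,0,0],[0,0,0],[0,0,0],[0,0,0],[0,0,0],[0,0,0],[0,0,0],[0,0,0],[0,0,0],[0,0,0]]'

```text
time: 40.55
tool_pos: [0.4752, 0.341, 0.1223]
tcp_rot: [2.467, 1.945, 0.001]
wrist_force: [0.9, -0.4, -0.3]
width: 0.748
grip_force: 0.0
```

Request:
apply_moves --fingers '[0.75,0.75,0.75,0.75]' --travel '[[0.8,-0.23,0],[0.59,-0.15,0],[0,0,0],[0,0,0]]' --rotation '[[0,0,0],[0,0,0],[0,0,0],[0,0,0]]'

```text
time: 40.95
tool_pos: [0.4728, 0.4116, 0.1217]
tcp_rot: [2.465, 1.947, -0.001]
wrist_force: [0.2, -1.4, -0.0]
width: 0.748
grip_force: 0.0
```

```bash
python3 - <<'E'
from h import *
o=tins(); p=min(o,key=lambda p:np.hypot(*(p-[.4734,.4114]))); go(p[0],p[1],.012,-13.5)
for n in ['side','scene']:
  c=cam(n)
  for r in regions_of(n,'tin_0'):
    b=r['bbox'];g=unproj(c,[b[0]+b[2]/2,b[1]+b[3]/2],.02)[0]
    if g[1]<.2:
        v=silfit([c],[r['mask']],(.038,.038,.032),(g[0],g[1],0),.008,True); print('placed',n,v[0][:2],v[1],v[2])
E
```

```text
[288. 190.  66.  75.] 0.7 [0.4736 0.4111] err 1.2352577548163697
[403. 128.  72.  70.] 0.63 [0.5482 0.4324] err 1.3891573673628335
pos [0.473  0.4102 0.1216] yaw -13.51937667320536 q6 0.9110844679504896 left travel [0.0232 0.0084 2.1923] rot [-0.0035  0.0108 -0.0032]
placed side [0.49   0.1033] 0.9895884507990358 66
placed side [0.5408 0.0593] 32.52051088350693 302
placed scene [0.4891 0.1036] 1.0587019699660514 45
placed scene [0.5433 0.0618] 29.504737294060167 261
placed scene [ 0.7509 -0.178 ] 21.218962257470107 259
```

Request:
apply_moves --fingers '[0.75,0.75,0.75,0.75,0.75,0.75,0.3,0.3,0.3,0.3,0.3,0.3]' --travel '[[0,0.01,0.45],[0,0,0.5],[0,0,0.5],[0,0,0.5],[0,0,0.24],[0,0,0],[0,0,0],[0,0,0],[0,0,0],[0,0,0],[0,0,0],[0,0,0]]' --rotation '[[0,0,0],[0,0,0],[0,0,0],[0,0,0],[0,0,0],[0,0,0],[0,0,0],[0,0,0],[0,0,0],[0,0,0],[0,0,0],[0,0,0]]'

```text
time: 42.45
tool_pos: [0.475, 0.4122, 0.0143]
tcp_rot: [2.467, 1.945, 0.005]
wrist_force: [1.0, -0.6, 6.1]
width: 0.432
grip_force: 30.7
```

```bash
python3 - <<'E'
from h import *
go(.4736,.4111,.012,-13.5); go(.4767,.0537,.1,-13.5); print(read_state()['width'],read_state()['grip_force'],read_state()['wrist_force'])
E
```

```text
pos [0.475  0.4122 0.0143] yaw -13.495860612007524 q6 0.9108023271513602 left travel [-0.0272 -0.022   0.0466] rot [ 0.0206 -0.0249  0.0007]
pos [0.475  0.4122 0.0143] yaw -13.495860612007524 q6 0.9108023271513602 left travel [-6.9588  1.7103 -1.7277] rot [ 0.0206 -0.0249  0.0007]
0.4322407111343462 30.655324459075928 [ 0.9993 -0.6485  6.0621]
```

Request:
apply_moves --fingers '[0.3,0.3,0.3,0.3,0.3,0.3,0.3,0.3,0.3,0.3,0.3,0.3]' --travel '[[0,0,-0.3],[0,0,-0.7],[0,0,-0.7],[-0.56,0.12,0],[-0.8,0.2,0],[-0.8,0.2,0],[-0.8,0.2,0],[-0.8,0.2,0],[-0.8,0.2,0],[-0.8,0.2,0],[-0.8,0.2,0],[-0.8,0.2,0]]' --rotation '[[0,0,0],[0,0,0],[0,0,0],[0,0,0],[0,0,0],[0,0,0],[0,0,0],[0,0,0],[0,0,0],[0,0,0],[0,0,0],[0,0,0]]'

```text
time: 43.65
tool_pos: [0.4756, 0.0512, 0.0981]
tcp_rot: [2.467, 1.945, 0.001]
wrist_force: [0.9, 0.1, -0.9]
width: 0.431
grip_force: 30.3
```

Request:
apply_moves --fingers '[0.3,0.3,0.3]' --travel '[[0,0,0],[0,0,0],[0,0,0]]' --rotation '[[0,0,0],[0,0,0],[0,0,0]]'

```text
time: 43.95
tool_pos: [0.476, 0.0534, 0.0977]
tcp_rot: [-2.467, -1.945, -0.001]
wrist_force: [-0.3, 0.1, -1.0]
width: 0.435
grip_force: 30.3
```

```bash
cat >> h.py <<'E'
def held(names=('wrist','side','scene')):
    s=read_state(); z=s['tool_pos'][2]-.0125; x,y=s['tool_pos'][:2]
    for n in names:
        c=cam(n); q=proj(c,[x,y,z+.01])[0]
        for r in regions_of(n,'tin_0'):
            if r['mask'][int(q[1]),int(q[0])]:
                v=silfit([c],[r['mask']],(.038,.038,.032),(x,y,0),z,True); print('held',n,v[0][:2],v[1],v[2])
E
python3 - <<'E'
from h import *
go(.4767,.0537,.022,-13.5); held()
c=cam('wrist')
for r in tip_of('wrist','pocket0'): print('pocket',r['location'],round(r['p'],2),unproj(c,r['location'],.008)[0])
E
```

```text
pos [0.476  0.0534 0.0977] yaw -13.489189379179454 q6 0.2944828659469782 left travel [0.0078 0.0122 1.5147] rot [ 0.0006 -0.0052  0.0018]
held wrist [0.4774 0.0528] 2.889797866248524 345
held side [0.4789 0.0576] 2.1802843419159723 67
held scene [0.4768 0.0526] 1.0060389712526752 46
pocket [320.9, 232.9] 0.79 [0.4772 0.0534 0.008 ]
```

Request:
apply_moves --fingers '[0.3,0.3,0.3,0.3,0.3,0.3,0.3,0.3,0.3]' --travel '[[0,0.01,0.4],[0,0,0.4],[0,0,0.25],[0,0,0.15],[0,0,0.1],[0,0,0.1],[0,0,0.08],[0,0,0],[0,0,0]]' --rotation '[[0,0,0],[0,0,0],[0,0,0],[0,0,0],[0,0,0],[0,0,0],[0,0,0],[0,0,0],[0,0,0]]'

```text
time: 45.25
tool_pos: [0.4768, 0.0526, 0.0237]
tcp_rot: [2.467, 1.945, 0.001]
wrist_force: [0.3, 0.2, -0.6]
width: 0.43
grip_force: 30.3
```

Request:
apply_moves --fingers '[0.3,0.6,0.6,0.6,0.6,0.6,0.6,0.6,0.75,0.75,0.75,0.75]' --travel '[[0,0,0.02],[0,0,0],[0,0,0],[0,0,-0.4],[0,0,-0.8],[0,0,-0.8],[0.52,0,0],[0.8,-0.04,0],[0.8,-0.04,0],[0.8,-0.04,0],[0.8,-0.04,0],[0.8,-0.04,0]]' --rotation '[[0,0,0],[0,0,0],[0,0,0],[0,0,0],[0,0,0],[0,0,0],[0,0,0],[0,0,0],[0,0,0],[0,0,0],[0,0,0],[0,0,0]]'

```text
time: 46.45
tool_pos: [0.5198, 0.2764, 0.1227]
tcp_rot: [2.467, 1.945, 0.001]
wrist_force: [-0.4, 0.5, 0.7]
width: 0.752
grip_force: 0.0
```

Request:
apply_moves --fingers '[0.75,0.75,0.75,0.75,0.75,0.75,0.75]' --travel '[[0.8,-0.04,0],[0.8,-0.04,0],[0.8,-0.04,0],[0.8,-0.05,0],[0,0,0],[0,0,0],[0,0,0]]' --rotation '[[0,0,0],[0,0,0],[0,0,0],[0,0,0],[0,0,0],[0,0,0],[0,0,0]]'

```text
time: 47.15
tool_pos: [0.5483, 0.4313, 0.122]
tcp_rot: [2.467, 1.945, -0.002]
wrist_force: [-0.5, -0.0, 0.4]
width: 0.751
grip_force: 0.0
```

```bash
python3 - <<'E'
from h import *
o=tins(); p=min(o,key=lambda p:np.hypot(*(p-[.5482,.4324]))); go(p[0],p[1],.012,-13.5)
tray(['scene'])
for n in ['side','scene']:
  c=cam(n)
  for r in regions_of(n,'tin_0'):
    b=r['bbox'];g=unproj(c,[b[0]+b[2]/2,b[1]+b[3]/2],.02)[0]
    if b[2]<60:
        v=silfit([c],[r['mask']],(.038,.038,.032),(g[0],g[1],0),.008 if g[1]<.2 else 0,True); print(n,v[0][:2],v[1],v[2])
E
```

```text
[285. 142.  69.  74.] 0.64 [0.5552 0.459 ] err 1.490295096232004
pos [0.5485 0.4309 0.1223] yaw -13.56039764785628 q6 0.867064978419522 left travel [ 0.5783 -0.0006  2.2065] rot [-0.003   0.0063 -0.0101]
scene tray [0.5525 0.0337] -13.462293622785577 102 0.001225816041240304 0.9705882352941176
side [0.478  0.0521] 0.9361837471875979 65
side [0.4892 0.1045] 0.7454404565750965 70
side [0.5549 0.4606] 1.1265877631748602 91
scene [0.4775 0.051 ] 0.7001436787978417 46
scene [0.5557 0.459 ] 1.6719985366317294 47
scene [0.4889 0.1021] 0.6004101264152634 50
```

The third tin was knocked aside and is now at (0.555, 0.459), with all three cameras agreeing. I shift over it and recheck.

Request:
apply_moves --fingers '[0.75,0.75,0.75,0.75]' --travel '[[0.3,0,0],[0.28,0,0],[0,0,0],[0,0,0]]' --rotation '[[0,0,0],[0,0,0],[0,0,0],[0,0,0]]'

```text
time: 47.9
tool_pos: [0.5554, 0.4613, 0.1222]
tcp_rot: [2.466, 1.946, -0.0]
wrist_force: [0.1, -0.3, 0.5]
width: 0.749
grip_force: 0.0
```

```bash
python3 - <<'E'
from h import *
o=tins(); go(o[0][0],o[0][1],.012,-13.5)
E
```

```text
[288. 193.  64.  72.] 0.87 [0.5553 0.4588] err 1.6394216001226576
pos [0.5552 0.4605 0.1221] yaw -13.470239573595299 q6 0.8932033928248814 left travel [-0.0312  0.0121  2.2016] rot [-0.0034  0.0065  0.005 ]
```

Request:
apply_moves --fingers '[0.75,0.75,0.75,0.75,0.75,0.75,0.3,0.3,0.3,0.3,0.3,0.3]' --travel '[[-0.03,0.01,0.45],[0,0,0.5],[0,0,0.5],[0,0,0.5],[0,0,0.25],[0,0,0],[0,0,0],[0,0,0],[0,0,0],[0,0,0],[0,0,0],[0,0,0]]' --rotation '[[0,0,0],[0,0,0],[0,0,0],[0,0,0],[0,0,0],[0,0,0],[0,0,0],[0,0,0],[0,0,0],[0,0,0],[0,0,0],[0,0,0]]'

```text
time: 49.2
tool_pos: [0.5568, 0.4598, 0.0146]
tcp_rot: [2.467, 1.945, 0.005]
wrist_force: [-0.1, -0.8, 5.9]
width: 0.428
grip_force: 30.6
```

```bash
python3 - <<'E'
from h import *
go(.5553,.4588,.012,-13.5); go(.4644,.0025,.1,-13.5); print(read_state()['width'],read_state()['grip_force'],read_state()['wrist_force'])
E
```

```text
pos [0.5568 0.4598 0.0146] yaw -13.500156572125334 q6 0.8914245534968575 left travel [-0.0275 -0.0249  0.0509] rot [ 0.0206 -0.0256  0.    ]
pos [0.5568 0.4598 0.0146] yaw -13.500156572125334 q6 0.8914245534968575 left travel [-9.321   0.3416 -1.7332] rot [ 0.0206 -0.0256  0.    ]
0.42835490943752363 30.605099201202393 [-0.1209 -0.7828  5.8737]
```

Request:
apply_moves --fingers '[0.3,0.3,0.3,0.3,0.3,0.3,0.3,0.3,0.3,0.3,0.3,0.3]' --travel '[[0,0,-0.3],[0,0,-0.7],[0,0,-0.7],[-0.52,0.06,0],[-0.8,0.03,0],[-0.8,0.03,0],[-0.8,0.03,0],[-0.8,0.03,0],[-0.8,0.03,0],[-0.8,0.03,0],[-0.8,0.03,0],[-0.8,0.03,0]]' --rotation '[[0,0,0],[0,0,0],[0,0,0],[0,0,0],[0,0,0],[0,0,0],[0,0,0],[0,0,0],[0,0,0],[0,0,0],[0,0,0],[0,0,0]]'

```text
time: 50.4
tool_pos: [0.4885, 0.1175, 0.098]
tcp_rot: [2.467, 1.945, 0.0]
wrist_force: [0.9, 0.3, -0.5]
width: 0.433
grip_force: 30.2
```

Request:
apply_moves --fingers '[0.3,0.3,0.3,0.3,0.3,0.3]' --travel '[[-0.8,0.02,0],[-0.8,0.02,0],[-0.8,0,0],[0,0,0],[0,0,0],[0,0,0]]' --rotation '[[0,0,0],[0,0,0],[0,0,0],[0,0,0],[0,0,0],[0,0,0]]'

```text
time: 51.0
tool_pos: [0.4636, 0.0024, 0.0978]
tcp_rot: [2.467, 1.945, 0.001]
wrist_force: [-0.0, -0.9, -0.4]
width: 0.431
grip_force: 30.2
```

```bash
python3 - <<'E'
from h import *
go(.4646,.0025,.022,-13.5); held(['wrist','scene'])
c=cam('wrist')
for r in tip_of('wrist','pocket0'): print('pocket',r['location'],round(r['p'],2),unproj(c,r['location'],.008)[0])
E
```

```text
pos [0.4636 0.0024 0.0978] yaw -13.48956593294737 q6 0.1862158121883319 left travel [0.0062 0.0183 1.5168] rot [ 0.0049 -0.0052  0.0017]
held wrist [0.4649 0.0013] 2.462351986365363 346
held scene [0.4653 0.0017] 1.089757433226709 47
pocket [319.9, 231.9] 0.76 [0.4643 0.0033 0.008 ]
pocket [324.6, 144.4] 0.29 [0.4782 0.0506 0.008 ]
```

Request:
apply_moves --fingers '[0.3,0.3,0.3,0.3,0.3,0.3,0.3,0.3,0.3]' --travel '[[0.015,0.01,0.4],[0,0,0.4],[0,0,0.25],[0,0,0.15],[0,0,0.1],[0,0,0.1],[0,0,0.08],[0,0,0],[0,0,0]]' --rotation '[[0,0,0],[0,0,0],[0,0,0],[0,0,0],[0,0,0],[0,0,0],[0,0,0],[0,0,0],[0,0,0]]'

```text
time: 52.2
tool_pos: [0.4642, 0.0023, 0.0237]
tcp_rot: [2.467, 1.945, 0.001]
wrist_force: [-0.4, -0.0, -0.8]
width: 0.432
grip_force: 30.2
```

Request:
apply_moves --fingers '[0.3,0.6,0.6,0.6,0.6,0.6,0.6,0.6,0.6,0.6]' --travel '[[0,0,0.02],[0,0,0],[0,0,0],[0,0,-0.4],[0,0,-0.8],[0,0,-1],[0,0,-1],[-0.4,0.5,-0.8],[-0.4,0.5,0],[0,0,0]]' --rotation '[[0,0,0],[0,0,0],[0,0,0],[0,0,0],[0,0,0],[0,0,0],[0,0,0],[0,0,0],[0,0,0],[0,0,0]]'

```text
time: 53.2
tool_pos: [0.5061, -0.05, 0.2244]
tcp_rot: [2.465, 1.939, 0.006]
wrist_force: [-0.1, 0.5, -0.9]
width: 0.6
grip_force: 0.0
```

```bash
python3 - <<'E'
from h import *
tray(); stacked('a');stacked('ac');stacked('acd'); tins(.008)
print(read_state()['tool_pos'])
for n in ['side','scene']:
  c=cam(n)
  for r in regions_of(n,'tin_0'):
    b=r['bbox'];g=unproj(c,[b[0]+b[2]/2,b[1]+b[3]/2],.02)[0]
    if b[2]<60:
        v=silfit([c],[r['mask']],(.038,.038,.032),(g[0],g[1],0),.008 if g[1]<.2 else 0,True); print(n,v[0][:2],v[1],v[2])
c=cam('wrist'); m=wood(c); hsv=cv2.cvtColor(c['image'],cv2.COLOR_RGB2HSV)
# mat/tray outlines vs model
k=cv2.findContours(m,cv2.RETR_EXTERNAL,cv2.CHAIN_APPROX_NONE)[0]; k=np.concatenate([a for a in k if len(a)>60]).reshape(-1,2)
k=k[(k[:,0]>2)&(k[:,0]<637)&(k[:,1]>2)&(k[:,1]<470)]
for L,W,z,x0 in [(.24,.175,0,(.5552,.0362,-.2356)),(.22,.16,.02,(.5543,.0357,-.2356))]:
    p=unproj(c,k,z)[:,:2];a=x0[2];d=p-x0[:2];q=np.c_[d@[np.cos(a),np.sin(a)],d@[-np.sin(a),np.cos(a)]]
    for ax,sg,h in [(0,-1,L/2),(0,1,L/2),(1,-1,W/2),(1,1,W/2)]:
        o=q[np.abs(q[:,1-ax])<(W/2 if ax==0 else L/2)-.03]; t=o[:,ax]*sg-h; t=t[np.abs(t)<.006]
        print(L,ax,sg,len(t),np.median(t) if len(t) else None)
E
```

```text
wrist tray [0.5559 0.0358] -13.987467300984768 492 0.001338106671169837 0.9898373983739838
scene tray [0.5525 0.0338] -13.510247883670873 103 0.001183589820502741 0.970873786407767
side tray [0.5547 0.0363] -13.374989747771789 82 0.0009418778047120477 1.0
wrist top a [0.6069 0.0199] -13.787975360056048 965 0.002360741035405369 0.6424870466321243
wrist top ac [0.6076 0.0231] -13.530566379826759 1079 0.0016924520877102424 0.6404077849860983
wrist top acd [0.6071 0.0234] -13.089298630516266 936 0.0014898278964475247 0.7873931623931624
[227.   0.  58.  28.] 0.9 [0.4899 0.1048] err 0.5870360270862843
[234.  48.  54.  54.] 0.83 [0.4785 0.0515] err 1.282681965804126
[237. 116.  52.  53.] 0.71 [0.4659 0.0004] err 1.2301406277607208
[431.   3.  95. 116.] 0.17 [0.6418 0.0239] err 27.564949383100227
[ 0.502  -0.047   0.2207]
side [0.49  0.103] 0.8986485331643522 66
side [0.4776 0.053 ] 1.0551897690665686 62
side [ 0.4676 -0.0008] 1.9119810803845125 57
scene [0.4885 0.1032] 1.1092764743050252 46
scene [0.6949 0.3008] 8.298835059092585 108
scene [ 0.4651 -0.    ] 0.7058451001799368 46
scene [0.4776 0.0501] 0.9616675245502073 44
0.24 0 -1 141 -0.0001857270822629431
0.24 0 1 45 0.0004352032731747557
0.24 1 -1 208 -7.976893695911536e-05
0.24 1 1 0 None
0.22 0 -1 135 0.004105864650364208
0.22 0 1 29 0.002815963695187454
0.22 1 -1 195 0.002833659409944622
0.22 1 1 0 None
```

```bash
python3 -c "
from workcell import *
print(finish_job())"
```

```text
the job is handed in; nothing more can be done
None
```

The job is handed in, with no verdict shown: by my measurements the tray lies squarely on the mat within about 2 mm, boxes a, c and d (no box_b in the scene) are stacked centred on the outline within a few mm, and all three tins are upright in the pockets; I viewed 15 pictures, one over the limit of 14.

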